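Lock away the reagent jars

TASK

Put all the squat amber jars with black caps away in the grey lock box and lock it: first move the small porcelain cup off the lid to stand on the white tile, then tip the lid fully open by pressing down its tail, and stand the jars upright inside. Then push the lid shut and press the shackle down into the lock until it clicks and stays down. Leave the other glassware and tools alone.

Things in the scene. Friction and masses are not known exactly. Their poses are not given: they have to be found in the camera images.
- box: Grey steel lock box, fixed to the bench, 160 (its x) by 260 (its y) by 70 mm tall, walls and floor 5 mm, open on top under its lid. Origin at the centre of its underside, z up; its -x side is the front and carries the brass lock body (32 x 56 mm, top at z = 67 mm, centred at x = -96, y = -40). The lid's hinge line is parallel to its y axis through x = +80, z = 70 mm. Inside, clear space x within 75 and y within 125 mm, floor at z = 5 mm.
- lid (a joint): Angle of the lid (rad): 0 = shut flat on the rim, 1.57 = fully open, standing upright on the hinge line. Stiff hinge: it stays wherever it is left and takes about 0.4 N m to move. The lid is a 6 mm aluminium plate lying from the hinge 164 mm towards the front (z 70 to 76 mm when shut, y within 132 mm) with a tongue 34 mm farther out over the lock, and a tail on the other side of the hinge.
- tail_pad (a point): Middle of the black rubber pad on the upper face of the tail, 85 mm from the hinge line: where to press. The tail (lid_c2 where rules name it) is a flat plate 50 mm wide, 105 mm long, 6 mm thick, rigid with the lid, at box y = +80. With the lid shut it rises from the hinge line away from the box, 1.0 rad (57 deg) above level; pressed down it turns about the hinge with the lid, to 0.57 rad (33 deg) below level when the lid is fully open.
- lid_front (a point): Point on the lid's outer (upper) face at its front edge, 164 mm from the hinge, at box y = +50: a clear place to push the lid shut on.
- shackle (a joint): How far the U-shaped steel shackle, carried in the lid's tongue, has been pressed down (m): 0 = up, 0.018 = stop. It springs back up by itself unless, with the lid shut, it is pressed past about 0.015 into the lock body, where a hidden pawl catches it; it then rests at about 0.0145. Pressing takes about 12 N.
- shackle_top (a point): Top of the shackle's bow (a round bar 8 mm thick, 38 mm wide along the box's y), 40 mm above the underside of the lid when up. It lies 176 mm from the hinge line, at box y = -40.
- crucible_mid (a point): Small white porcelain cup without handle, about 54 mm across the rim and narrower at the foot, 45 mm tall, 90 g, that stands on the shut lid at the start; point half-way up on its axis, z up.
- tile: White ceramic tile 110 x 110 x 5 mm, fixed flat on the bench. Origin at the centre of its underside.
- jar0_mid (a point): Squat amber glass jar with black screw cap, 54 mm across, 48 mm tall, about 120 g; two to four such jars are present (None if absent). Point half-way up on its axis, z up.
- jar1_mid (a point): Squat amber glass jar with black screw cap, 54 mm across, 48 mm tall, about 120 g; two to four such jars are present (None if absent). Point half-way up on its axis, z up.
- jar2_mid (a point): Squat amber glass jar with black screw cap, 54 mm across, 48 mm tall, about 120 g; two to four such jars are present (None if absent). Point half-way up on its axis, z up.
- jar3_mid (a point): Squat amber glass jar with black screw cap, 54 mm across, 48 mm tall, about 120 g; two to four such jars are present (None if absent). Point half-way up on its axis, z up.
- flask: Bystander, leave alone: conical glass flask 62 mm across, 80 mm tall.
- beaker: Bystander, leave alone: glass beaker 50 mm across, 65 mm tall, no lid.
- wash: Bystander, leave alone: white plastic wash bottle 66 mm across, 160 mm tall.
- stock: Bystander, leave alone: clear glass stock bottle 70 mm across, 170 mm tall.
- spoon: Bystander, leave alone: flat metal spatula 140 mm long lying on the bench.
- dish: Bystander, leave alone: white porcelain dish 70 mm across, 20 mm tall.
There are look-alikes about, which are no part of the job. Leave any turquoise look-alike of the part that bears jar3_mid alone.

How it is judged:
By the outcome, as a careful person would: the job done as asked, in the order asked, and still so for the second after the job is handed in, with the robot touching nothing.
Of jar0, jar1, jar2, jar3 only 2 to 4 are there at a start; the rules pass over those that are not, and their reading is None.
At some moment in a run one of jar0, jar1, jar2, jar3 may be knocked a few centimetres aside while the robot is not near it.
It also fails if it takes over 210 s, if anything falls off the work surface, if the arm or the gripper's body presses on something with over 40 N, if the wrist force passes 120 N, or if a joint passes its speed limit or range.

ROBOT

A 6-joint arm with a two-finger parallel gripper is mounted at the origin on the work surface. World frame = base frame: x ahead of the robot, y to its left, z up, the work surface at z = 0. Lengths are in m, angles in rad, forces in N, time in s.
With the tool pointing down it reaches from about 0.3 to 0.75 m from the base axis. Payload 8.5 kg.
Tool frame: the origin (TCP) lies at the very end of the fingers, on their centre line; the grasp point (between the pads) lies 19 mm behind it; z points along the fingers, y is the direction in which the jaws open and shut (so a half turn about z gives the same grasp; the last joint's range is limited). The gripper opens to 85 mm and grips with 20 to 120 N. Pads are 22 mm wide; open, the fingers measure 114 mm over their backs; the gripper's body (76 mm by 85 mm) begins 54 mm behind the grasp point. The pads swing forward as they close: fully open they stand 13 mm farther back than shut.
Start: joints at [-1.54, 0.381, 1.297, -0, 1.464, -0.215], TCP at [0.134, -0.533, 0.231] pointing down, gripper open.
Joint ranges: [-3.11, 3.11], [-0.89, 2.33], [0.22, 2.48], [-1.42, 4.56], [0.17, 2.85], [-2.88, 2.88]. Speed limits (rad/s): [2.39, 2.39, 3.14, 3.14, 3.14, 3.14].

INTERFACE

Orientations are given as a rotation vector (axis times angle).
In Python, from workcell import bot gives the robot as it stands.
- The arm moves only by the tool drive_tool, never from a script. Its arguments are lists of equal length, an entry for each row: "dp": the shift along the tool's x, y, z in units of 20 mm (1.0 is 20 mm), a list of three; "turn": the turn about the tool's z in units of 0.12 rad (1.0 is 0.12 rad). In form: {"dp": [[dx, dy, dz], ...], "turn": [turn, ...]}. A call has 1 to 12 rows; each row shifts and turns the commanded pose from where the row before left it, along the tool's axes as they then stand; what a row does not reach is not made up. A row lasts 1/8 s, in which the tool goes at most 62.5 mm and 10.7 degrees, less where a joint would pass 70% of its speed; a pose out of reach is approached as far as the arm can. A call with a number of a shift or a turn outside -1 to 1 is refused whole. A call with a gripper value outside its range is refused whole. "jaw" is the closure, from 0 (fully open) to 1 (shut), set as the call begins (left out, the last holds). The fingers move at their own pace and stop on an object; the grip force is fixed at half the most. Time passes only in rows, so rows that do not move let the fingers close. It gives the time, the measured TCP pose, the force and the opening at its end, in the units of the state.
- bot.sense(): the state, without advancing time (a new reading comes with each control period).
- bot.read_camera(name): name is "scene" or "top" or "wrist"; returns the picture (480x640x3 uint8, red, green, blue); there is no depth.
- bot.camera_params(name): a dict with "mtx" (3x3 intrinsics, pixels), "rvec" (rotation vector, rad) and "tvec" (3), from world to camera coordinates, as OpenCV has them; the wrist camera has in their place "T_tool_cam" (4x4, takes a point from camera to tool coordinates, whose origin is the TCP and whose axes are the flange's). Camera axes: x right, y down, z forward; pixel columns grow to the right and rows downward; lengths in m; the calibration is good to about 2 mm. The wrist camera is an equidistant fisheye: a pixel r from the principal point sees the ray r / f radians off the axis. A picture is of the moment at which its call begins: read the wrist's pose just before it. camera_params takes no time and is no camera call.
- bot.hand_in(): hands the job in, once; it reports no verdict.
Trained networks look in the newest picture that a camera, given by its name, has taken for a name from the list of things; names that differ only in an ending like _2 or _b are one class to them, and where a whole thing is asked for, a point or a joint stands for the part that bears it (a point fixed in the world has none). Each returns a list of dicts, best first, with "confidence" (0 to 1); they miss things now and then, are a little off and sometimes report something else, mostly with a low value. They report only what shows in the picture. A call takes as long as a camera call. They do not tell look-alikes from the thing itself.
- bot.look_for(query, camera): "bbox" ([centre column, centre row, width, height] in pixels, round what is visible of it).
- bot.place_of(query, camera): "pixel" ([column, row] in pixels: a listed point, or the origin of a listed thing).
The state is a dict: "clock": time; "joint_positions": joint angles; "joint_vel": joint speeds; "joint_efforts": joint torques, N m; "eef_pos": TCP position; "orientation": TCP orientation; "wrist_force": force on the tool from outside, world axes, zero at the start; "torque": the same for the moment, N m; "opening": opening from 0.0 (shut) to 1.0 (fully open).
Only numpy, scipy, OpenCV 4.12 (cv2) and the standard library are available. Lean on these libraries where they do the work, as an engineer would, in place of code of your own. Each camera call takes 0.05 s, during which the arm holds its last target. There are 200 camera calls.

## Working session

There is one attempt and no reset: what is moved stays moved. The work goes in short steps, Python scripts to look and compute and a tool call to move; the robot and the scene stay as the last step left them, time stands still between calls to the robot, and variables do not carry over. Pictures are saved under pics/ and viewed, about 12 in all and at most 16, crops included, and the job is handed in when it is done.

Besides the shell and the picture viewer there is one more tool, called as a command line: name --pt "numbers of a row" for each row, then --argument value for the rest. drive_tool: Moves the arm, as the interface text tells. Its arguments: {"type":"object","properties":{"dp":{"type":"array","items":{"type":"array","items":{"type":"number","minimum":-1,"maximum":1}}},"turn":{"type":"array","items":{"type":"number","minimum":-1,"maximum":1}},"jaw":{"type":"number"}},"required":["dp","turn"]}

```bash
mkdir -p pics; ls; python3 - <<'E'
from workcell import bot
import cv2
print(bot.sense())
for c in ("scene","top","wrist"):
    im=bot.read_camera(c); cv2.imwrite(f"pics/a_{c}.png",im[:,:,::-1])
    print(c,bot.camera_params(c))
E
```

```text
pics
{'clock': 0.0, 'joint_positions': array([-1.54029283e+00,  3.81202086e-01,  1.29828088e+00,  9.77950307e-06,
        1.46361583e+00, -2.15357221e-01]), 'joint_vel': array([ 3.51090354e-05,  1.80188400e-03,  1.44998598e-03,  1.19514330e-03,
        1.27868838e-03, -1.14755544e-03]), 'joint_efforts': array([-2.71352164e-04, -4.48463094e+01, -2.31273240e+01, -1.69950631e-04,
        4.88110702e-03, -2.36772667e-05]), 'eef_pos': array([ 0.13382538, -0.53315689,  0.23070174]), 'orientation': array([-3.11639755e+00, -3.85039720e-01, -2.33451448e-04]), 'wrist_force': array([-0.67819968, -0.07214329, -0.28467724]), 'torque': array([-0.02574122, -0.03396141, -0.01209867]), 'opening': 1.0015472354018828}
scene {'mtx': array([[521.49676149,   0.        , 318.91456834],
       [  0.        , 521.49676149, 239.82484923],
       [  0.        ,   0.        ,   1.        ]]), 'rvec': array([ 1.043365  ,  2.35930083, -1.11582255]), 'tvec': array([ 0.4462944 , -0.16445554,  1.46107759])}
top {'mtx': array([[609.0970208 ,   0.        , 316.15824364],
       [  0.        , 609.0970208 , 231.3314385 ],
       [  0.        ,   0.        ,   1.        ]]), 'rvec': array([ 2.1470657 , -2.13107805,  0.17245296]), 'tvec': array([-0.03669286,  0.57658122,  1.35690736])}
wrist {'mtx': array([[371.64829954,   0.        , 323.70356709],
       [  0.        , 371.64829954, 241.05512565],
       [  0.        ,   0.        ,   1.        ]]), 'T_tool_cam': array([[-6.02163149e-04, -9.65713360e-01, -2.59609983e-01,
         6.49094219e-02],
       [ 9.99998647e-01, -9.78923779e-04,  1.32197319e-03,
        -4.87134290e-04],
       [-1.53078556e-03, -2.59608835e-01,  9.65712643e-01,
        -1.42403440e-01],
       [ 0.00000000e+00,  0.00000000e+00,  0.00000000e+00,
         1.00000000e+00]])}
```

View pics/a_top.png

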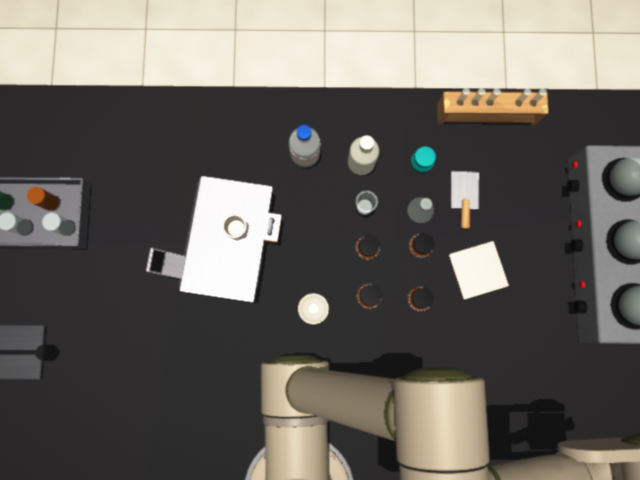

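View pics/a_scene.png

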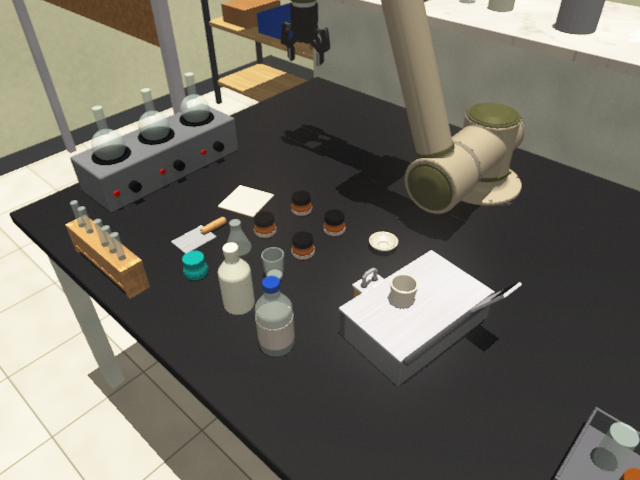

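```bash
cat > h.py <<'E'
from workcell import bot
import numpy as np, cv2
from scipy.spatial.transform import Rotation as R
def ray(cam,px):
    p=bot.camera_params(cam); K=p["mtx"]
    if cam=="wrist":
        s=bot.sense(); T=np.array(p["T_tool_cam"]); Rt=R.from_rotvec(s["orientation"]).as_matrix()
        d=(np.array(px)-K[:2,2])/K[0,0]; th=np.hypot(*d)
        v=np.array([*(np.sin(th)*d/max(th,1e-9)),np.cos(th)])
        return s["eef_pos"]+Rt@T[:3,3], Rt@T[:3,:3]@v
    Rm=cv2.Rodrigues(p["rvec"])[0]
    v=np.linalg.inv(K)@[px[0],px[1],1]
    return -Rm.T@p["tvec"], Rm.T@v
def at_z(cam,px,z):
    o,d=ray(cam,px); return o+d*(z-o[2])/d[2]
def tri(*obs):
    A=np.zeros((3,3));b=np.zeros(3);L=[]
    for c,px in obs:
        o,d=ray(c,px);d=d/np.linalg.norm(d);P=np.eye(3)-np.outer(d,d);A+=P;b+=P@o;L.append((o,P))
    x=np.linalg.solve(A,b); return x,[np.linalg.norm(P@(x-o)) for o,P in L]
def proj(cam,X):
    p=bot.camera_params(cam); return cv2.projectPoints(np.array([X],float),p["rvec"],p["tvec"],p["mtx"],None)[0].ravel()
E
python3 - <<'E'
from h import *
for q in "box tail_pad lid_front shackle_top crucible_mid tile jar0_mid flask beaker wash stock dish spoon".split():
    for c in("top","scene"):
        print(q,c,[(np.round(r["pixel"]).astype(int).tolist(),round(r["confidence"],2)) for r in bot.place_of(q,c)])
print(bot.sense()["clock"])
E
```

```text
box top [([226, 243], 0.71)]
box scene [([415, 324], 0.66), ([403, 264], 0.2)]
tail_pad top [([159, 260], 0.88)]
tail_pad scene [([381, 247], 0.61)]
lid_front top [([256, 264], 0.79)]
lid_front scene [([405, 266], 0.8)]
shackle_top top [([271, 225], 0.42)]
shackle_top scene [([338, 221], 0.71), ([372, 267], 0.45)]
crucible_mid top [([235, 227], 0.82)]
crucible_mid scene [([406, 290], 0.59)]
tile top [([478, 269], 0.74)]
tile scene [([244, 202], 0.95), ([242, 306], 0.37)]
jar0_mid top [([422, 296], 0.83), ([462, 201], 0.58)]
jar0_mid scene [([202, 238], 0.53)]
flask top [([421, 207], 0.58), ([423, 245], 0.38)]
flask scene [([334, 221], 0.74), ([240, 245], 0.73)]
beaker top [([364, 210], 0.9)]
beaker scene [([271, 274], 0.8)]
wash top [([361, 161], 0.76)]
wash scene [([242, 303], 0.75)]
stock top [([306, 151], 0.95)]
stock scene [([278, 346], 0.92), ([407, 289], 0.72)]
dish top [([311, 309], 0.6), ([479, 268], 0.3)]
dish scene [([381, 243], 0.65)]
spoon top [([463, 197], 0.66)]
spoon scene [([199, 235], 0.86), ([406, 289], 0.59)]
1.45
```

The top view shows four amber jars with black caps at (368,247), (422,245), (369,296) and (420,299). The turquoise look-alike is at (424,159). The cup is on the lid at (235,227), not to be confused with the dish at (313,308). The tile is at (478,269) and the tail pad at (159,260). Next I'll fit the poses.

```bash
cat >> h.py <<'E'
from scipy.optimize import least_squares
def boxpts(p,L):
    x,y,a=p; c,s=np.cos(a),np.sin(a); L=np.asarray(L,float)
    return np.c_[x+c*L[:,0]-s*L[:,1],y+s*L[:,0]+c*L[:,1],L[:,2]]
E
python3 - <<'E'
from h import *
im=cv2.imread("pics/a_top.png"); g=cv2.cvtColor(im,cv2.COLOR_BGR2GRAY)
# lid mask
m=np.zeros_like(g); m[150:320,170:300]=(g[150:320,170:300]>185)*255
m=cv2.morphologyEx(m,cv2.MORPH_CLOSE,np.ones((25,25))); m=cv2.morphologyEx(m,cv2.MORPH_OPEN,np.ones((41,41)))
c=max(cv2.findContours(m,0,1)[0],key=cv2.contourArea); r=cv2.minAreaRect(c); q=cv2.boxPoints(r); print("lid",r,q.tolist())
pts=np.array([at_z("top",p,.076)[:2] for p in q]); print(pts)
# tile
m=np.zeros_like(g); m[235:305,440:515]=(g[235:305,440:515]>140)*255
c=max(cv2.findContours(m,0,1)[0],key=cv2.contourArea); r=cv2.minAreaRect(c); print("tile",r,at_z("top",r[0],.005))
# amber jars
h=cv2.cvtColor(im,cv2.COLOR_BGR2HSV); m=((h[...,0]<18)&(h[...,1]>120)&(h[...,2]>60)).astype(np.uint8)*255
m=cv2.dilate(m,np.ones((5,5)))
for c in cv2.findContours(m,0,1)[0]:
    (u,v),rr=cv2.minEnclosingCircle(c)
    if 330<u<450: print("jar",u,v,rr-2,at_z("top",(u,v),.04))
o=im[130:330,130:530]; cv2.imwrite("pics/crop1.png",cv2.resize(o,(800,400),interpolation=cv2.INTER_CUBIC))
print("cup",tri(("top",(235,227)),("scene",(404,291))))
print("tailpad",tri(("top",(156,261)),("scene",(512,290))))
print("shackle",tri(("top",(270,226)),("scene",(371,273))))
for a,b in [((368,247),(303,245)),((422,245),(265,224)),((369,296),(334,222)),((420,299),(301,203))]: print(tri(("top",a),("scene",b)))
E
```

```text
lid ((228.99996948242188, 238.49996948242188), (83.99998474121094, 112.99998474121094), 0.0) [[186.99996948242188, 294.9999694824219], [186.99996948242188, 181.99996948242188], [270.9999694824219, 181.99996948242188], [270.9999694824219, 294.9999694824219]]
[[0.42698399 0.252733  ]
 [0.68380839 0.26325036]
 [0.68530784 0.07157224]
 [0.42836499 0.06667211]]
tile ((478.3500061035156, 269.5499572753906), (48.699073791503906, 47.11793518066406), 71.56504821777344) [ 0.49541723 -0.41411938  0.005     ]
jar 418.5 298.5 12.089102745056152 [ 0.42489751 -0.2662384   0.04      ]
jar 367.5 296.5 12.089102745056152 [ 0.42856603 -0.15027369  0.04      ]
jar 367.0 248.0 11.601571083068848 [ 0.53981965 -0.14979728  0.04      ]
jar 420.21795654296875 246.2179412841797 11.906106948852539 [ 0.54489343 -0.27252311  0.04      ]
cup (array([0.57675455, 0.14775437, 0.09854804]), [np.float64(1.0122153369953103e-05), np.float64(1.012215336994094e-05)])
tailpad (array([0.49252618, 0.31032382, 0.14779352]), [np.float64(0.004395259038092291), np.float64(0.004395259038092269)])
shackle (array([0.57961575, 0.07005227, 0.09886528]), [np.float64(0.00011596393347305893), np.float64(0.00011596393347301604)])
(array([ 0.54488856, -0.1541478 ,  0.02318933]), [np.float64(0.000721409395293906), np.float64(0.0007214093952939738)])
(array([ 0.55024029, -0.27981767,  0.02361281]), [np.float64(0.0003018458933799529), np.float64(0.00030184589337990626)])
(array([ 0.43145748, -0.15626301,  0.0244611 ]), [np.float64(0.0014858394415003695), np.float64(0.0014858394415003466)])
(array([ 0.4259957 , -0.27429562,  0.02268094]), [np.float64(0.0021328379084245208), np.float64(0.0021328379084244163)])
```

View pics/crop1.png

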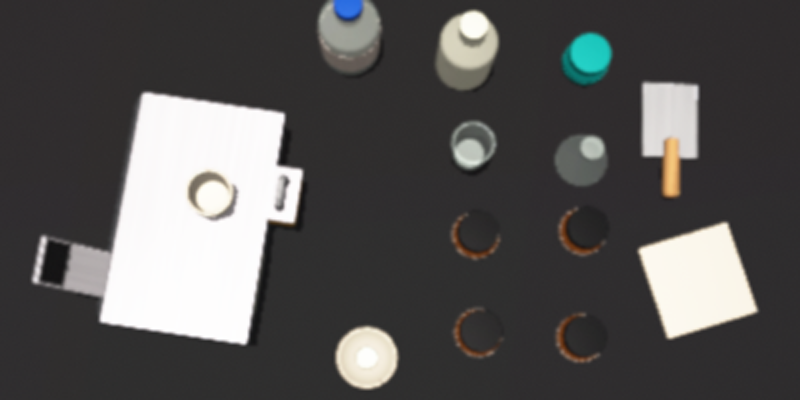

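The crop confirms the four amber jars with black caps at crop pixels (476,234), (584,230), (478,332) and (582,337), and the turquoise one to leave at (587,58). The lid corners are at (141,93), (285,113), (248,344) and (100,322).

```bash
python3 - <<'E'
from h import *
L=[(.08,-.132,.076),(-.084,-.132,.076),(-.084,.132,.076),(.08,.132,.076),(.126,.08,.1415),(-.096,-.04,.110)]
px=np.array([(200.5,176.5),(272.5,186.5),(254,302),(180,291),(157,261.5),(271,226.)])
def f(p): return np.concatenate([proj("top",X)-u for X,u in zip(boxpts(p,L),px)])
s=least_squares(f,[.55,.18,1.5]); p=s.x; print(p,np.degrees(p[2])); print(f(p).reshape(-1,2).round(1).tolist())
np.save("box.npy",p)
# scene check
for X in boxpts(p,L): print(X.round(4),proj("scene",X).round(0))
# tool axes
s=bot.sense();print(R.from_rotvec(s["orientation"]).as_matrix().round(3),s["clock"])
E
```

```text
[0.5546904  0.16977174 1.42973069] 81.9175346359193
[[1.1, 0.1], [-0.1, 0.5], [-0.5, 0.2], [0.5, 0.2], [-0.1, 0.3], [-0.9, -1.4]]
[0.6966 0.2304 0.076 ] [401. 360.]
[0.6736 0.068  0.076 ] [339. 306.]
[0.4122 0.1052 0.076 ] [432. 248.]
[0.4352 0.2675 0.076 ] [495. 290.]
[0.4932 0.3058 0.1415] [506. 291.]
[0.5808 0.0691 0.11  ] [371. 269.]
[[ 0.97   0.243  0.   ]
 [ 0.243 -0.97   0.   ]
 [ 0.    -0.    -1.   ]] 1.45
```

drive_tool --pt "0 0 0" --pt "0 0 0" --pt "0 0 0" --pt "0 0 0" --pt "0.47 -1 0" --pt "0.47 -1 0" --pt "0.47 -1 0" --pt "0.47 -1 0" --pt "0.47 -1 0" --pt "0.47 -1 0" --pt "0.47 -1 0" --pt "0.47 -1 0" --turn '[0.8, 0.8, 0.8, 0.8, 0, 0, 0, 0, 0, 0, 0, 0]' --jaw 0

```text
clock: 2.95
eef_pos: [0.2311, -0.3841, 0.2314]
orientation: [3.134, -0.217, 0.0]
wrist_force: [0.1, -0.0, -0.4]
opening: 0.999
```

drive_tool --pt "0.47 -1 0" --pt "0.47 -1 0" --pt "0.47 -1 0" --pt "0.47 -1 0" --pt "0.47 -1 0" --pt "0.47 -1 0" --pt "0.47 -1 0" --pt "0.47 -1 0" --pt "0.47 -1 0" --pt "0.47 -1 0" --pt "0.47 -1 0" --pt "0.47 -1 0" --turn '[0, 0, 0, 0, 0, 0, 0, 0, 0, 0, 0, 0]'

```text
clock: 4.45
eef_pos: [0.3755, -0.1618, 0.2314]
orientation: [3.134, -0.217, 0.0]
wrist_force: [-0.6, -0.7, -0.5]
opening: 1.0
```

```bash
cat >> h.py <<'E'
def go(x,y,z):
    s=bot.sense(); Rt=R.from_rotvec(s["orientation"]).as_matrix(); e=s["eef_pos"]
    yaw=np.arctan2(Rt[1,0],Rt[0,0])
    print("t",round(s["clock"],2),"eef",e.round(4),"yaw",yaw.round(3),"F",s["wrist_force"].round(1),"open",round(s["opening"],3),"tilt",Rt[2].round(4))
    d=np.array([x,y,z])-e; print("units",(Rt.T@d/0.02).round(2))
def local(x,y,z): return boxpts(np.load("box.npy"),[(x,y,z)])[0]
def snap(cam,name,crop=None):
    im=bot.read_camera(cam); b=im[:,:,::-1]
    if crop: b=b[crop[1]:crop[3],crop[0]:crop[2]]
    cv2.imwrite("pics/"+name,b); return im
E
python3 -c "
from h import *
go(.577,.148,.16)"
```

```text
t 4.45 eef [ 0.3755 -0.1618  0.2314] yaw -0.138 F [-0.6 -0.7 -0.5] open 1.0 tilt [ 1.e-04  1.e-04 -1.e+00]
units [  7.85 -16.73   3.57]
```

drive_tool --pt "0.47 -1 0" --pt "0.47 -1 0" --pt "0.47 -1 0" --pt "0.47 -1 0" --pt "0.47 -1 0" --pt "0.47 -1 0" --pt "0.47 -1 0" --pt "0.47 -1 0" --pt "0.47 -1 0" --pt "0.47 -1 0" --pt "0.47 -1 0" --pt "0.47 -1 0" --turn '[0, 0, 0, 0, 0, 0, 0, 0, 0, 0, 0, 0]'

```text
clock: 5.95
eef_pos: [0.5199, 0.0604, 0.2313]
orientation: [3.134, -0.217, -0.0]
wrist_force: [-0.0, -0.7, -0.2]
opening: 1.0
```

drive_tool --pt "0.5 -1 0" --pt "0.5 -1 0" --pt "0.5 -1 0" --pt "0.4 -1 0" --pt "0.4 -0.7 0" --pt "0 0 0" --turn '[0, 0, 0, 0, 0, 0]'

```text
clock: 6.7
eef_pos: [0.5782, 0.147, 0.2309]
orientation: [3.134, -0.215, -0.001]
wrist_force: [1.0, 0.3, -0.4]
opening: 1.0
```

```bash
python3 -c "
from h import *
go(.577,.148,.087)
snap('wrist','w1.png')
print(bot.place_of('crucible_mid','wrist'),bot.look_for('crucible_mid','wrist'))
print(at_z('wrist',bot.place_of('crucible_mid','wrist')[0]['pixel'],.0985))
"
```

```text
t 6.7 eef [0.5782 0.147  0.2309] yaw -0.137 F [ 1.   0.3 -0.4] open 1.0 tilt [-5.e-04  1.e-04 -1.e+00]
units [-0.06 -0.04  7.2 ]
[{'pixel': [323.3, 228.3], 'confidence': 0.91}] [{'bbox': [325.4, 235.6, 78.3, 74.5], 'confidence': 0.87}]
[0.57898556 0.14549714 0.0985    ]
```

View pics/w1.png

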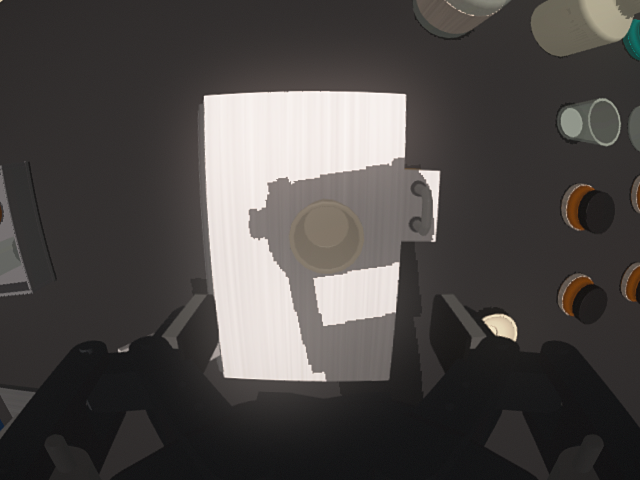

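The wrist view shows the cup at (326,236), centred between the fingers, with the box edges aligned to the picture. Descending and gripping.

drive_tool --pt "0 0.05 0.9" --pt "0 0 0.9" --pt "0 0 0.9" --pt "0 0 0.9" --pt "0 0 0.9" --pt "0 0 0.9" --pt "0 0 0.9" --pt "0 0 0.85" --pt "0 0 0" --turn '[0, 0, 0, 0, 0, 0, 0, 0, 0]' --jaw 0.1

```text
clock: 8.02
eef_pos: [0.5776, 0.1443, 0.0876]
orientation: [3.134, -0.218, -0.004]
wrist_force: [0.1, -0.4, -1.0]
opening: 0.9
```

drive_tool --pt "0 0 0" --pt "0 0 0" --pt "0 0 0" --pt "0 0 0" --pt "0 0 0" --pt "0 0 0" --pt "0 0 0" --pt "0 0 0" --turn '[0, 0, 0, 0, 0, 0, 0, 0]' --jaw 1

```text
clock: 9.02
eef_pos: [0.5788, 0.1446, 0.09]
orientation: [3.134, -0.217, 0.004]
wrist_force: [-1.4, -1.2, 4.5]
opening: 0.597
```

drive_tool --pt "0 0 -0.5" --pt "0 0 -1" --pt "0 0 -1" --pt "0 0 -1" --pt "0 0 -1" --turn '[0, 0, 0, 0, 0]'

```text
clock: 9.65
eef_pos: [0.5783, 0.1448, 0.1799]
orientation: [-3.134, 0.217, -0.001]
wrist_force: [0.5, -0.7, 0.1]
opening: 0.6
```

```bash
python3 -c "
from h import *
go(.4954,-.4141,.087)
snap('scene','s1.png',(300,180,560,380))
"
```

```text
t 9.65 eef [0.5783 0.1448 0.1799] yaw -0.138 F [ 0.5 -0.7  0.1] open 0.6 tilt [ 9.e-04 -2.e-04 -1.e+00]
units [-0.26 28.25  4.64]
```

View pics/s1.png

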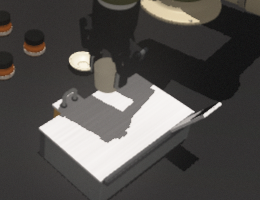

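The crop shows the cup held at about (105,72), clear of the lid. Carrying it to the tile.

drive_tool --pt "0 0.6 0" --pt "0 1 0" --pt "0 1 0" --pt "0 1 0" --pt "0 1 0" --pt "0 1 0" --pt "0 1 0" --pt "0 1 0" --pt "0 1 0" --pt "0 1 0" --pt "0 1 0" --pt "0 1 0" --turn '[0, 0, 0, 0, 0, 0, 0, 0, 0, 0, 0, 0]'

```text
clock: 11.2
eef_pos: [0.5461, -0.0863, 0.1783]
orientation: [-3.134, 0.217, -0.0]
wrist_force: [-0.5, -0.1, -0.3]
opening: 0.599
```

drive_tool --pt "-0.1 1 0" --pt "-0.1 1 0" --pt "0 1 0" --pt "0 1 0" --pt "0 1 0" --pt "0 1 0" --pt "0 1 0" --pt "0 1 0" --pt "0 1 0" --pt "0 1 0" --pt "0 1 0" --pt "0 1 0" --turn '[0, 0, 0, 0, 0, 0, 0, 0, 0, 0, 0, 0]'

```text
clock: 12.7
eef_pos: [0.5091, -0.3235, 0.1783]
orientation: [-3.134, 0.217, -0.0]
wrist_force: [-0.2, -0.1, -1.0]
opening: 0.605
```

drive_tool --pt "0 1 0" --pt "0 1 0.3" --pt "0 1 0.7" --pt "0 0.6 1" --pt "0 0 1" --pt "0 0 1" --pt "0 0 1" --pt "0 0 1" --pt "0 0 0.5" --pt "0 0 0.3" --pt "0 0 0" --turn '[0, 0, 0, 0, 0, 0, 0, 0, 0, 0, 0]'

```text
clock: 14.08
eef_pos: [0.4994, -0.3935, 0.0422]
orientation: [-3.134, 0.217, 0.0]
wrist_force: [-0.6, -0.6, -0.3]
opening: 0.602
```

```bash
python3 -c "
from h import *
go(.4954,-.4141,.018)
"
```

```text
t 14.07 eef [ 0.4994 -0.3935  0.0422] yaw -0.138 F [-0.6 -0.6 -0.3] open 0.602 tilt [-1.e-04 -1.e-04 -1.e+00]
units [-0.06  1.05  1.21]
```

drive_tool --pt "0 0.5 0" --pt "0 0.55 0" --pt "0 0 0.5" --pt "0 0 0.3" --pt "0 0 0.2" --pt "0 0 0.1" --pt "0 0 0" --turn '[0, 0, 0, 0, 0, 0, 0]'

```text
clock: 14.95
eef_pos: [0.4966, -0.4142, 0.0203]
orientation: [-3.134, 0.217, 0.0]
wrist_force: [-0.3, -0.6, -0.4]
opening: 0.598
```

```bash
python3 -c "
from h import *
go(.4954,-.4141,.018)
"
```

```text
t 14.95 eef [ 0.4966 -0.4142  0.0203] yaw -0.138 F [-0.3 -0.6 -0.4] open 0.598 tilt [-0. -0. -1.]
units [-0.06  0.01  0.11]
```

drive_tool --pt "0 0 0.1" --pt "0 0 0" --turn '[0, 0]'

```text
clock: 15.2
eef_pos: [0.4967, -0.4144, 0.019]
orientation: [3.133, -0.217, 0.001]
wrist_force: [-1.4, 0.8, 4.7]
opening: 0.598
```

drive_tool --pt "0 0 0.05" --pt "0 0 0" --turn '[0, 0]'

```text
clock: 15.45
eef_pos: [0.4968, -0.4144, 0.0189]
orientation: [3.133, -0.217, 0.002]
wrist_force: [-3.3, 2.8, 10.9]
opening: 0.598
```

drive_tool --pt "0 0 0.05" --pt "0 0 0" --turn '[0, 0]'

```text
clock: 15.7
eef_pos: [0.4968, -0.4145, 0.0189]
orientation: [3.133, -0.216, 0.002]
wrist_force: [-4.4, 4.9, 18.5]
opening: 0.604
```

Contact is made. I'll ease off, release and rise.

drive_tool --pt "0 0 -0.1" --pt "0 0 0" --pt "0 0 0" --pt "0 0 0" --pt "0 0 0" --turn '[0, 0, 0, 0, 0]' --jaw 0.1

```text
clock: 16.32
eef_pos: [0.4965, -0.4143, 0.0182]
orientation: [-3.134, 0.217, 0.0]
wrist_force: [-0.3, 0.2, -0.0]
opening: 0.902
```

drive_tool --pt "0 0 -0.5" --pt "0 0 -1" --pt "0 0 -1" --pt "0 0 -1" --pt "0 0 -1" --pt "0 0 -1" --pt "0 0 -1" --pt "0 0 -1" --pt "0 -0.5 -1" --pt "0 -1 -1" --pt "0 -1 -0.5" --pt "0 -1 0" --turn '[0, 0, 0, 0, 0, 0, 0, 0, 0, 0, 0, 0]'

```text
clock: 17.82
eef_pos: [0.5065, -0.3433, 0.219]
orientation: [3.133, -0.216, 0.001]
wrist_force: [-0.3, -0.3, -0.3]
opening: 0.901
```

```bash
python3 -c "
from h import *
X=local(.085,.08,.22); print(X, local(.126,.08,.1415))
go(*X)
im=snap('wrist','w2.png')
"
```

```text
[0.48743591 0.26517527 0.22      ] [0.49320044 0.30576801 0.1415    ]
t 17.82 eef [ 0.5065 -0.3433  0.219 ] yaw -0.138 F [-0.3 -0.3 -0.3] open 0.901 tilt [ 9.e-04  7.e-04 -1.e+00]
units [ -5.12 -30.01  -0.07]
```

View pics/w2.png

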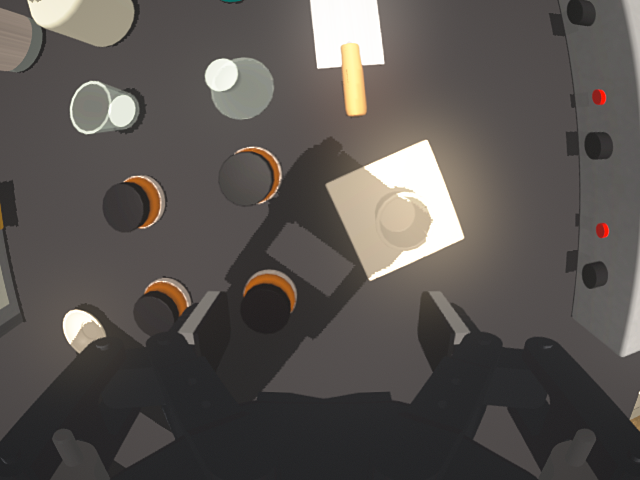

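The cup stands upright on the tile at (403,218), and all four jars are still in place. Next is the tail, with closed fingers.

drive_tool --pt "0 -1 0" --pt "0 -1 0" --pt "-0.2 -1 0" --pt "-0.2 -1 0" --pt "-0.2 -1 0" --pt "-0.2 -1 0" --pt "-0.2 -1 0" --pt "-0.2 -1 0" --pt "-0.2 -1 0" --pt "-0.2 -1 0" --pt "-0.2 -1 0" --pt "-0.2 -1 0" --turn '[0, 0, 0, 0, 0, 0, 0, 0, 0, 0, 0, 0]' --jaw 1

```text
clock: 19.38
eef_pos: [0.4995, -0.1004, 0.2183]
orientation: [-3.134, 0.217, -0.0]
wrist_force: [-0.2, 0.2, -0.1]
opening: 0.0
```

drive_tool --pt "-0.2 -1 0" --pt "-0.2 -1 0" --pt "-0.2 -1 0" --pt "-0.2 -1 0" --pt "-0.2 -1 0" --pt "-0.2 -1 0" --pt "-0.2 -1 0" --pt "-0.2 -1 0" --pt "-0.2 -1 0" --pt "-0.2 -1 0" --pt "-0.2 -1 0" --pt "-0.2 -1 0" --turn '[0, 0, 0, 0, 0, 0, 0, 0, 0, 0, 0, 0]'

```text
clock: 20.88
eef_pos: [0.4847, 0.1439, 0.2183]
orientation: [3.134, -0.217, 0.0]
wrist_force: [0.2, 0.3, 0.2]
opening: -0.0
```

```bash
python3 -c "
from h import *
go(*local(.09,.08,.145))
"
```

```text
t 20.88 eef [0.4847 0.1439 0.2183] yaw -0.138 F [0.2 0.3 0.2] open -0.0 tilt [ 1.e-04  0.e+00 -1.e+00]
units [-0.7  -6.27  3.67]
```

drive_tool --pt "-0.1 -0.9 0" --pt "-0.1 -0.9 0" --pt "-0.1 -0.9 0" --pt "-0.1 -0.9 0" --pt "-0.1 -0.9 0" --pt "-0.1 -0.9 0" --pt "-0.1 -0.87 0.67" --pt "0 0 1" --pt "0 0 1" --pt "0 0 1" --pt "0 0 0" --turn '[0, 0, 0, 0, 0, 0, 0, 0, 0, 0, 0]'

```text
clock: 22.25
eef_pos: [0.4876, 0.2689, 0.143]
orientation: [3.133, -0.217, -0.006]
wrist_force: [-0.0, -0.2, 0.1]
opening: 0.001
```

```bash
python3 -c "
from h import *
go(*local(.113,.08,.1415))
snap('wrist','w3.png');snap('scene','s3.png',(240,0,640,400))
"
```

```text
t 22.25 eef [0.4876 0.2689 0.143 ] yaw -0.138 F [-0.  -0.2  0.1] open 0.001 tilt [-0.0036  0.0016 -1.    ]
units [ 0.02 -1.21  0.07]
```

View pics/s3.png

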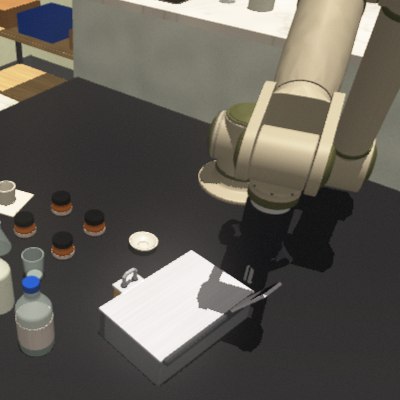

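drive_tool --pt "0 -0.6 0" --pt "0 -0.6 0" --pt "0 -0.2 0.5" --pt "0 -0.2 0.5" --pt "0 -0.2 0.43" --pt "0 -0.2 0.43" --pt "0 -0.2 0.4" --pt "0 -0.2 0.4" --pt "0 -0.2 0.43" --pt "0 -0.2 0.43" --pt "0 0 0" --turn '[0, 0, 0, 0, 0, 0, 0, 0, 0, 0, 0]'

```text
clock: 23.72
eef_pos: [0.4963, 0.3247, 0.0741]
orientation: [3.134, -0.216, -0.0]
wrist_force: [0.9, -1.0, -0.6]
opening: -0.002
```

```bash
python3 -c "
from h import *
go(*local(.165,.08,.024))
snap('scene','s4.png',(240,0,640,400))
"
```

```text
t 23.73 eef [0.4963 0.3247 0.0741] yaw -0.138 F [ 0.9 -1.  -0.6] open -0.002 tilt [-1.e-04  0.e+00 -1.e+00]
units [-0.01 -0.99  2.51]
```

View pics/s4.png

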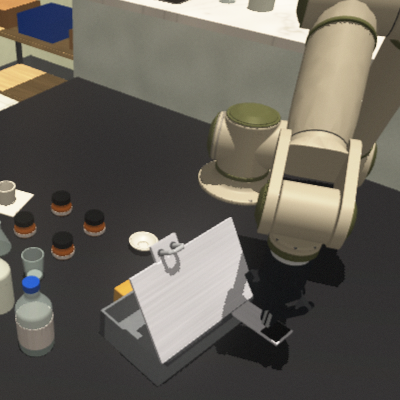

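The lid is about 1 rad open and the wrist is clear of it. Continuing down.

drive_tool --pt "0 -0.25 0.45" --pt "0 -0.25 0.45" --pt "0 -0.25 0.45" --pt "0 0 0" --turn '[0, 0, 0, 0]'

```text
clock: 24.28
eef_pos: [0.4982, 0.3395, 0.0471]
orientation: [-3.134, 0.216, 0.001]
wrist_force: [-0.2, -0.4, -0.6]
opening: 0.001
```

drive_tool --pt "0 -0.25 0.4" --pt "0 0 0.4" --pt "0 0 0.3" --pt "0 0 0" --turn '[0, 0, 0, 0]'

```text
clock: 24.78
eef_pos: [0.4986, 0.3438, 0.0247]
orientation: [3.133, -0.217, -0.002]
wrist_force: [0.4, -0.3, 0.6]
opening: -0.003
```

```bash
python3 -c "
from h import *
go(*local(.165,.08,.024))
snap('scene','s5.png',(240,0,640,400))
"
```

```text
t 24.77 eef [0.4986 0.3438 0.0247] yaw -0.138 F [ 0.4 -0.3  0.6] open -0.003 tilt [-1.4e-03  7.0e-04 -1.0e+00]
units [ 0.   -0.03  0.03]
```

View pics/s5.png

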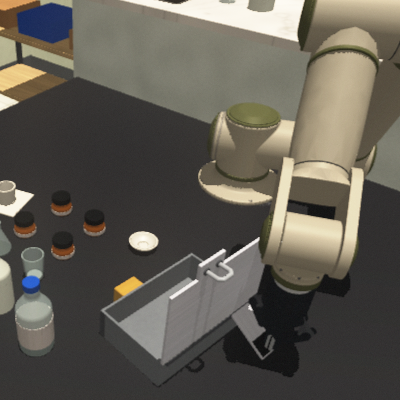

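The lid stands almost upright. Pressing a little further to find the stop.

drive_tool --pt "0 0 0.2" --pt "0 0 0" --turn '[0, 0]'

```text
clock: 25.08
eef_pos: [0.4996, 0.3445, 0.0226]
orientation: [-3.132, 0.217, -0.003]
wrist_force: [-0.6, 2.0, 8.3]
opening: 0.001
```

drive_tool --pt "0 0 0.2" --pt "0 0 0" --turn '[0, 0]'

```text
clock: 25.32
eef_pos: [0.501, 0.3459, 0.021]
orientation: [-3.129, 0.217, -0.011]
wrist_force: [-1.3, 3.9, 21.9]
opening: -0.001
```

drive_tool --pt "0 0 -0.5" --pt "0 0 -1" --pt "0 0 -1" --pt "0 0 -1" --pt "0 0 -1" --pt "0 0 -1" --pt "0 0 -1" --pt "0 0 -1" --pt "0 0 -1" --pt "0 0 -1" --pt "0 0 -1" --pt "0 0 -1" --turn '[0, 0, 0, 0, 0, 0, 0, 0, 0, 0, 0, 0]'

```text
clock: 26.82
eef_pos: [0.4987, 0.3438, 0.2478]
orientation: [3.134, -0.217, -0.002]
wrist_force: [0.5, -0.0, 0.8]
opening: -0.004
```

drive_tool --pt "0 0 -1" --pt "0 0.5 -0.5" --pt "0 1 0" --pt "0 1 0" --pt "0 1 0" --pt "0 1 0" --pt "0 1 0" --pt "0 1 0" --pt "0 1 0" --pt "0 1 0" --pt "0 1 0" --pt "0 1 0" --turn '[0, 0, 0, 0, 0, 0, 0, 0, 0, 0, 0, 0]'

```text
clock: 28.32
eef_pos: [0.4698, 0.1347, 0.2776]
orientation: [3.134, -0.217, 0.0]
wrist_force: [-0.4, -0.6, 0.6]
opening: 0.001
```

drive_tool --pt "0 1 0" --pt "0 1 0" --pt "0 1 0" --pt "0 1 0" --pt "0 1 0" --pt "0 1 0" --pt "0 1 0" --pt "0 1 0" --pt "0 1 0" --pt "0 1 0" --pt "0 1 0" --pt "0 1 0" --turn '[0, 0, 0, 0, 0, 0, 0, 0, 0, 0, 0, 0]' --jaw 0

```text
clock: 29.82
eef_pos: [0.4364, -0.1028, 0.2776]
orientation: [3.134, -0.217, 0.0]
wrist_force: [-0.2, -0.0, 0.3]
opening: 1.003
```

```bash
python3 -c "
from h import *
go(.5,-.15,.2)
print(local(.0,.0,0))
"
```

```text
t 29.82 eef [ 0.4364 -0.1028  0.2776] yaw -0.138 F [-0.2 -0.   0.3] open 1.003 tilt [ 2.e-04  1.e-04 -1.e+00]
units [3.47 1.9  3.88]
[0.5546904  0.16977174 0.        ]
```

drive_tool --pt "0 1 0.5" --pt "0 1 0.5" --pt "0.2 1 0.5" --pt "0.2 1 0.5" --pt "0.2 1 0" --pt "0 0 0" --turn '[0, 0, 0, 0, 0, 0]'

```text
clock: 30.58
eef_pos: [0.4353, -0.2039, 0.2375]
orientation: [3.134, -0.219, 0.0]
wrist_force: [0.4, 1.6, 0.7]
opening: 0.999
```

```bash
cat >> h.py <<'E'
def jars(name,z=.024):
    im=snap("wrist",name); 
    for k in range(2):
        for r in bot.place_of("jar0_mid","wrist"): print("net",np.round(r["pixel"],1),round(r["confidence"],2),at_z("wrist",r["pixel"],z).round(4))
    h=cv2.cvtColor(im,cv2.COLOR_RGB2HSV); m=((h[...,0]<20)&(h[...,1]>140)&(h[...,2]>50)).astype(np.uint8)*255
    m=cv2.morphologyEx(m,cv2.MORPH_OPEN,np.ones((3,3)))
    for c in cv2.findContours(m,0,1)[0]:
        if cv2.contourArea(c)>80:
            b=cv2.boundingRect(c); print("amber",b,cv2.contourArea(c))
E
python3 -c "
from h import *
go(.5,-.15,.2)
jars('w4.png')
for q in ['jar0_mid']:
    for _ in range(2): print([(r['pixel'],r['confidence'],at_z('top',r['pixel'],.024).round(3)) for r in bot.place_of(q,'top')])
"
```

```text
t 30.57 eef [ 0.4353 -0.2039  0.2375] yaw -0.14 F [0.4 1.6 0.7] open 0.999 tilt [ 2.e-04  1.e-04 -1.e+00]
units [ 2.83 -3.12  1.88]
net [397.2 207.3] 0.94 [ 0.4288 -0.2748  0.024 ]
net [397.2 207.3] 0.94 [ 0.4288 -0.2746  0.024 ]
amber (261, 193, 44, 35) 260.5
amber (371, 183, 39, 42) 286.5
amber (53, 94, 24, 54) 1100.5
amber (255, 91, 31, 42) 208.5
amber (360, 73, 38, 37) 234.5
[([422.5, 296.5], 0.83, array([ 0.43 , -0.278,  0.024])), ([461.9, 200.9], 0.58, array([ 0.656, -0.376,  0.024]))]
[([422.5, 296.5], 0.83, array([ 0.43 , -0.278,  0.024])), ([461.9, 200.9], 0.58, array([ 0.656, -0.376,  0.024]))]
```

View pics/w4.png

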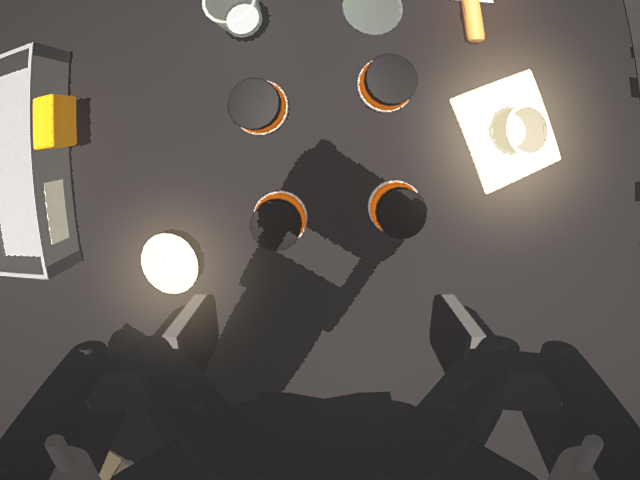

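The wrist view shows the jar caps at about (255,103), (391,80), (277,222) and (402,212). The empty box is at left and the cup is on the tile at (517,130).

```bash
python3 -c "
from h import *
for p in [(255,103),(391,80),(277,222),(402,212)]: print(p,at_z('wrist',p,.048).round(4))
go(.428,-.156,.026)
"
```

```text
(255, 103) [ 0.5453 -0.1558  0.048 ]
(391, 80) [ 0.5497 -0.2785  0.048 ]
(277, 222) [ 0.435  -0.1588  0.048 ]
(402, 212) [ 0.4286 -0.2741  0.048 ]
t 30.82 eef [ 0.4352 -0.2019  0.2378] yaw -0.137 F [-1.1  0.5 -0.2] open 1.003 tilt [ 4.e-04  1.e-04 -1.e+00]
units [-0.67 -2.22 10.59]
```

drive_tool --pt "-0.2 -1 0.5" --pt "-0.2 -1 0.6" --pt "0 -0.2 1" --pt "0 0 1" --pt "0 0 1" --pt "0 0 1" --pt "0 0 1" --pt "0 0 1" --pt "0 0 1" --pt "0 0 1" --pt "0 0 1" --pt "0 0 0.6" --turn '[0, 0, 0, 0, 0, 0, 0, 0, 0, 0, 0, 0]'

```text
clock: 32.33
eef_pos: [0.4333, -0.1573, 0.023]
orientation: [-3.134, 0.216, 0.0]
wrist_force: [0.3, 0.1, -0.6]
opening: 1.001
```

```bash
python3 -c "
from h import *
go(.433,-.157,.016)
"
```

```text
t 32.33 eef [ 0.4333 -0.1573  0.023 ] yaw -0.138 F [ 0.3  0.1 -0.6] open 1.001 tilt [-3.e-04 -2.e-04 -1.e+00]
units [-0.02 -0.01  0.35]
```

drive_tool --pt "0 0 0.3" --pt "0 0 0" --pt "0 0 0" --pt "0 0 0" --pt "0 0 0" --pt "0 0 0" --pt "0 0 0" --turn '[0, 0, 0, 0, 0, 0, 0]' --jaw 1

```text
clock: 33.2
eef_pos: [0.4336, -0.1579, 0.0181]
orientation: [3.133, -0.217, 0.002]
wrist_force: [-0.1, 1.4, 6.0]
opening: 0.551
```

```bash
python3 -c "
from h import *
for i,(x,y) in enumerate([(-.015,-.088),(.015,-.03),(-.015,.03),(.015,.088)]): print(i,local(x,y,0).round(4))
go(*local(-.015,.03,.022))
"
```

```text
0 [0.6397 0.1425 0.    ]
1 [0.5865 0.1804 0.    ]
2 [0.5229 0.1591 0.    ]
3 [0.4697 0.197  0.    ]
t 33.2 eef [ 0.4336 -0.1579  0.0181] yaw -0.138 F [-0.1  1.4  6. ] open 0.551 tilt [ 1.2e-03  5.0e-04 -1.0e+00]
units [  2.24 -16.31  -0.2 ]
```

drive_tool --pt "0 0 -0.6" --pt "0 0 -1" --pt "0 0 -1" --pt "0 0 -1" --pt "0 -1 -1" --pt "0 -1 -1" --pt "-0.1 -1 0" --pt "-0.1 -1 0" --pt "-0.1 -1 0" --pt "-0.1 -1 0" --pt "-0.1 -1 0" --pt "-0.1 -1 0" --turn '[0, 0, 0, 0, 0, 0, 0, 0, 0, 0, 0, 0]'

```text
clock: 34.7
eef_pos: [0.4432, 0.0031, 0.1301]
orientation: [3.134, -0.217, 0.0]
wrist_force: [-0.0, -0.0, -0.7]
opening: 0.548
```

drive_tool --pt "0 -1 0" --pt "0 -1 0" --pt "0 -1 0" --pt "0 -1 0" --pt "0 -1 0" --pt "0 -1 0" --pt "0 -1 0" --pt "0 -1 0" --pt "0 -1 0" --pt "0 -0.5 0" --pt "0 0 0" --turn '[0, 0, 0, 0, 0, 0, 0, 0, 0, 0, 0]'

```text
clock: 36.08
eef_pos: [0.4695, 0.1908, 0.1297]
orientation: [3.134, -0.216, 0.0]
wrist_force: [0.7, -0.8, -0.5]
opening: 0.55
```

```bash
python3 -c "
from h import *
go(*local(.015,.088,.026))
snap('wrist','w5.png')
"
```

```text
t 36.08 eef [0.4695 0.1908 0.1297] yaw -0.137 F [ 0.7 -0.8 -0.5] open 0.55 tilt [ 1.e-04  1.e-04 -1.e+00]
units [-0.03 -0.31  5.19]
```

View pics/w5.png

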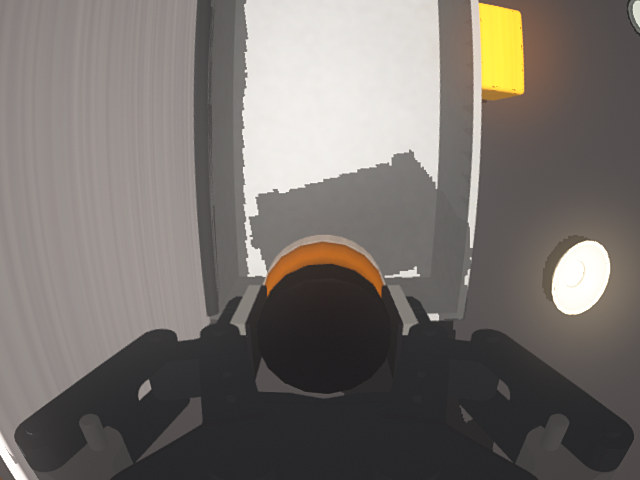

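The wrist view shows the jar held upright at (323,330), with the front wall at column 475 and the hinge side at column 215. I'll check the near wall margin.

```bash
python3 -c "
from h import *
p=np.load('box.npy');c,s=np.cos(p[2]),np.sin(p[2])
for px in [(445,318),(215,315),(470,150),(210,150)]:
    X=at_z('wrist',px,.07); d=X[:2]-p[:2]; print(px,(c*d[0]+s*d[1]).round(4),(-s*d[0]+c*d[1]).round(4))
"
```

```text
(445, 318) -0.0682 0.1268
(215, 315) 0.0758 0.1245
(470, 150) -0.0745 0.0231
(210, 150) 0.0716 0.0246
```

drive_tool --pt "0 -0.2 0.8" --pt "0 0 1" --pt "0 0 1" --pt "0 0 1" --pt "0 0 0.8" --pt "0 0 0.5" --pt "0 0 0" --pt "0 0 0" --turn '[0, 0, 0, 0, 0, 0, 0, 0]'

```text
clock: 37.12
eef_pos: [0.4697, 0.1937, 0.0276]
orientation: [3.133, -0.217, -0.002]
wrist_force: [-1.0, -7.4, -3.2]
opening: 0.544
```

drive_tool --pt "0 0 0.1" --pt "0 0 0" --turn '[0, 0]'

```text
clock: 37.38
eef_pos: [0.4702, 0.1937, 0.026]
orientation: [3.133, -0.218, 0.0]
wrist_force: [-0.8, -9.3, -2.3]
opening: 0.551
```

Light sideways contact on the hinge side, probably the gripper linkage against the lid. Shifting the jar towards the front.

drive_tool --pt "0 0.3 -0.1" --pt "0 0.3 0" --pt "0 0 0" --turn '[0, 0, 0]'

```text
clock: 37.75
eef_pos: [0.4686, 0.1823, 0.0278]
orientation: [-3.134, 0.218, -0.001]
wrist_force: [-1.0, 0.7, -0.9]
opening: 0.55
```

drive_tool --pt "0 0 0.15" --pt "0 0 0.1" --pt "0 0 0" --turn '[0, 0, 0]'

```text
clock: 38.12
eef_pos: [0.4685, 0.1828, 0.0231]
orientation: [3.134, -0.216, 0.001]
wrist_force: [-2.1, -1.7, 8.7]
opening: 0.547
```

drive_tool --pt "0 0 -0.05" --pt "0 0 0" --pt "0 0 0" --pt "0 0 0" --turn '[0, 0, 0, 0]' --jaw 0.3

```text
clock: 38.62
eef_pos: [0.4684, 0.1827, 0.0234]
orientation: [3.134, -0.217, -0.0]
wrist_force: [-0.7, 0.2, -0.6]
opening: 0.7
```

drive_tool --pt "0 0 -0.5" --pt "0 0 -1" --pt "0 0 -1" --pt "0 0 -1" --pt "0 0 -1" --pt "0 0 -1" --pt "0 0.5 -0.5" --pt "0 1 0" --pt "0 1 0" --pt "0 1 0" --pt "0 1 0" --pt "0 1 0" --turn '[0, 0, 0, 0, 0, 0, 0, 0, 0, 0, 0, 0]'

```text
clock: 40.12
eef_pos: [0.4528, 0.0726, 0.1435]
orientation: [3.134, -0.217, -0.001]
wrist_force: [0.3, 0.4, 0.6]
opening: 0.701
```

```bash
python3 -c "
from h import *
go(.428,-.274,.15)
snap('wrist','w6.png')
"
```

```text
t 40.12 eef [0.4528 0.0726 0.1435] yaw -0.138 F [0.3 0.4 0.6] open 0.701 tilt [-4.e-04  1.e-04 -1.e+00]
units [ 1.16 17.34 -0.32]
```

View pics/w6.png

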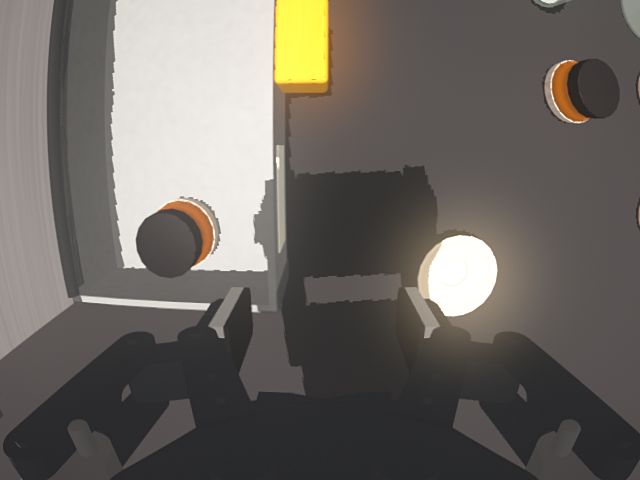

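The first jar stands upright inside the box at (170,243). On to the jar at (0.428, −0.274).

drive_tool --pt "0.1 1 0" --pt "0.1 1 0" --pt "0.1 1 0" --pt "0.1 1 0" --pt "0.1 1 0" --pt "0.1 1 0" --pt "0.1 1 0" --pt "0.1 1 0" --pt "0.1 1 0" --pt "0.1 1 0" --pt "0.1 1 0" --pt "0 1 0" --turn '[0, 0, 0, 0, 0, 0, 0, 0, 0, 0, 0, 0]' --jaw 0

```text
clock: 41.68
eef_pos: [0.4417, -0.1677, 0.1435]
orientation: [-3.134, 0.217, 0.001]
wrist_force: [-0.6, 0.4, 0.8]
opening: 1.002
```

drive_tool --pt "0 1 0" --pt "0 1 0" --pt "0 1 0" --pt "0 1 0" --pt "0 1 0" --pt "0 0.4 0" --pt "0 0 0" --turn '[0, 0, 0, 0, 0, 0, 0]'

```text
clock: 42.55
eef_pos: [0.427, -0.2743, 0.1434]
orientation: [-3.134, 0.218, 0.0]
wrist_force: [0.3, -0.3, -0.2]
opening: 0.999
```

```bash
cat >> h.py <<'E'
def caps(name):
    im=snap("wrist",name); h=cv2.cvtColor(im,cv2.COLOR_RGB2HSV)
    m=((h[...,0]<22)&(h[...,1]>110)&(h[...,2]>45)).astype(np.uint8)*255; m[300:]=0
    for c in cv2.findContours(m,0,1)[0]:
        if cv2.contourArea(c)>60:
            # outer visible body rim: bench-level circle fit incl. amber body
            b=cv2.boundingRect(c); print("amber",b, at_z("wrist",(b[0]+b[2]/2,b[1]+b[3]/2),.03).round(3))
    g=cv2.medianBlur(cv2.cvtColor(im,cv2.COLOR_RGB2GRAY),3)
    for r in bot.place_of("jar0_mid","wrist"): print("net",r["pixel"],round(r["confidence"],2),at_z("wrist",r["pixel"],.024).round(4))
    print("box",[(r["bbox"],round(r["confidence"],2),at_z("wrist",r["bbox"][:2],.036).round(4)) for r in bot.look_for("jar0_mid","wrist")])
E
python3 -c "
from h import *
go(.428,-.274,.018)
caps('w7.png')
"
```

```text
t 42.55 eef [ 0.427  -0.2743  0.1434] yaw -0.139 F [ 0.3 -0.3 -0.2] open 0.999 tilt [-2.e-04 -3.e-04 -1.e+00]
units [ 0.05 -0.02  6.27]
amber (291, 196, 71, 39) [ 0.441 -0.278  0.03 ]
amber (137, 71, 45, 68) [ 0.541 -0.17   0.03 ]
amber (274, 59, 73, 40) [ 0.537 -0.28   0.03 ]
amber (426, 0, 24, 7) [ 0.586 -0.379  0.03 ]
net [323.5, 232.2] 0.88 [ 0.4283 -0.2736  0.024 ]
box [([327.2, 234.2, 73.4, 85.6], 0.69, array([ 0.4295, -0.2763,  0.036 ])), ([438.9, 3.6, 19.0, 7.2], 0.52, array([ 0.5839, -0.3765,  0.036 ]))]
```

drive_tool --pt "0 0 0.9" --pt "0 0 1" --pt "0 0 1" --pt "0 0 1" --pt "0 0 1" --pt "0 0 0.8" --pt "0 0 0.5" --pt "0 0 0" --pt "0 0 0" --turn '[0, 0, 0, 0, 0, 0, 0, 0, 0]'

```text
clock: 43.82
eef_pos: [0.4274, -0.2741, 0.0201]
orientation: [3.134, -0.217, 0.001]
wrist_force: [-0.2, 0.5, -0.5]
opening: 1.001
```

drive_tool --pt "0 0 0" --pt "0 0 0" --pt "0 0 0" --pt "0 0 0" --pt "0 0 0" --pt "0 0 0" --turn '[0, 0, 0, 0, 0, 0]' --jaw 1

```text
clock: 44.58
eef_pos: [0.4273, -0.2741, 0.0202]
orientation: [3.133, -0.217, 0.001]
wrist_force: [-0.7, 1.0, 5.9]
opening: 0.544
```

drive_tool --pt "0 0 -0.6" --pt "0 0 -1" --pt "0 0 -1" --pt "0 0 -1" --pt "0 0 -1" --pt "0 0 -1" --pt "0 -1 0" --pt "0 -1 0" --pt "0 -1 0" --pt "0 -1 0" --pt "0 -1 0" --pt "0 -1 0" --turn '[0, 0, 0, 0, 0, 0, 0, 0, 0, 0, 0, 0]'

```text
clock: 46.08
eef_pos: [0.4437, -0.1535, 0.1313]
orientation: [-3.134, 0.216, 0.001]
wrist_force: [0.5, -0.1, -0.5]
opening: 0.544
```

```bash
python3 -c "
from h import *
go(*local(0.0,.03,.13))
"
```

```text
t 46.08 eef [ 0.4437 -0.1535  0.1313] yaw -0.138 F [ 0.5 -0.1 -0.5] open 0.544 tilt [-4.e-04 -2.e-04 -1.e+00]
units [  1.78 -16.78   0.07]
```

drive_tool --pt "0.2 -1 0" --pt "0.2 -1 0" --pt "0.2 -1 0" --pt "0.2 -1 0" --pt "0.2 -1 0" --pt "0.2 -1 0" --pt "0.2 -1 0" --pt "0.2 -1 0" --pt "0.2 -1 0" --pt "0 -1 0" --pt "0 -1 0" --pt "0 -1 0" --turn '[0, 0, 0, 0, 0, 0, 0, 0, 0, 0, 0, 0]'

```text
clock: 47.58
eef_pos: [0.512, 0.0792, 0.1312]
orientation: [-3.134, 0.216, 0.001]
wrist_force: [-0.2, -1.1, -1.8]
opening: 0.546
```

drive_tool --pt "0 -1 0" --pt "0 -1 0" --pt "0 -1 0" --pt "0 -1 0" --pt "0 -0.8 0" --pt "0 0 0" --turn '[0, 0, 0, 0, 0, 0]'

```text
clock: 48.32
eef_pos: [0.5255, 0.1738, 0.1314]
orientation: [3.134, -0.214, -0.0]
wrist_force: [-0.3, 0.4, -0.8]
opening: 0.544
```

```bash
python3 -c "
from h import *
go(*local(0.0,.03,.026))
"
```

```text
t 48.33 eef [0.5255 0.1738 0.1314] yaw -0.137 F [-0.3  0.4 -0.8] open 0.544 tilt [-1.e-04  0.e+00 -1.e+00]
units [-0.03 -0.01  5.27]
```

drive_tool --pt "0.25 0.2 0.6" --pt "0 0 1" --pt "0 0 1" --pt "0 0 1" --pt "0 0 1" --pt "0 0 0.5" --pt "0 0 0" --pt "0 0 0" --turn '[0, 0, 0, 0, 0, 0, 0, 0]'

```text
clock: 49.32
eef_pos: [0.5305, 0.1679, 0.0301]
orientation: [-3.134, 0.217, -0.002]
wrist_force: [-0.8, -0.1, -1.2]
opening: 0.546
```

drive_tool --pt "0 0 0.15" --pt "0 0 0" --turn '[0, 0]'

```text
clock: 49.58
eef_pos: [0.53, 0.1681, 0.0266]
orientation: [-3.134, 0.217, -0.0]
wrist_force: [0.9, -0.4, -1.7]
opening: 0.541
```

drive_tool --pt "0 0 0.1" --pt "0 0 0" --turn '[0, 0]'

```text
clock: 49.82
eef_pos: [0.5302, 0.1681, 0.0252]
orientation: [-3.134, 0.217, -0.001]
wrist_force: [-3.4, -0.7, 6.3]
opening: 0.543
```

drive_tool --pt "0 0 0" --pt "0 0 0" --pt "0 0 0" --pt "0 0 0" --turn '[0, 0, 0, 0]' --jaw 0.3

```text
clock: 50.32
eef_pos: [0.53, 0.1681, 0.0244]
orientation: [3.134, -0.217, -0.0]
wrist_force: [0.8, 0.5, -0.5]
opening: 0.699
```

drive_tool --pt "0 0 -0.5" --pt "0 0 -1" --pt "0 0 -1" --pt "0 0 -1" --pt "0 0 -1" --pt "0 0 -1" --pt "0 0.5 -0.5" --pt "0 1 0" --pt "0 1 0" --pt "0 1 0" --pt "0 1 0" --pt "0 1 0" --turn '[0, 0, 0, 0, 0, 0, 0, 0, 0, 0, 0, 0]'

```text
clock: 51.82
eef_pos: [0.5141, 0.0572, 0.1438]
orientation: [3.134, -0.219, -0.003]
wrist_force: [-0.1, -0.1, 0.9]
opening: 0.697
```

```bash
python3 -c "
from h import *
go(.545,-.155,.143)
"
```

```text
t 51.83 eef [0.5141 0.0572 0.1438] yaw -0.139 F [-0.1 -0.1  0.9] open 0.697 tilt [-1.7e-03  1.0e-04 -1.0e+00]
units [ 3.   10.3   0.03]
```

drive_tool --pt "0.3 1 0" --pt "0.3 1 0" --pt "0.3 1 0" --pt "0.3 1 0" --pt "0.3 1 0" --pt "0.3 1 0" --pt "0.3 1 0" --pt "0.3 1 0" --pt "0.3 1 0" --pt "0.3 1 0" --pt "0 0.3 0" --pt "0 0 0" --turn '[0, 0, 0, 0, 0, 0, 0, 0, 0, 0, 0, 0]' --jaw 0

```text
clock: 53.32
eef_pos: [0.5457, -0.1533, 0.1444]
orientation: [-3.134, 0.218, 0.001]
wrist_force: [0.7, 0.1, 0.6]
opening: 0.996
```

```bash
python3 -c "
from h import *
go(.545,-.155,.02)
caps('w8.png')
"
```

```text
t 53.33 eef [ 0.5457 -0.1533  0.1444] yaw -0.139 F [0.7 0.1 0.6] open 0.996 tilt [-4.e-04 -3.e-04 -1.e+00]
units [-0.02  0.09  6.22]
amber (2, 267, 26, 33) [0.541 0.156 0.03 ]
amber (19, 196, 64, 79) [0.58  0.083 0.03 ]
amber (292, 195, 71, 41) [ 0.56  -0.158  0.03 ]
amber (394, 143, 49, 71) [ 0.578 -0.225  0.03 ]
amber (566, 64, 25, 80) [ 0.627 -0.372  0.03 ]
box [([15.8, 293.4, 31.5, 64.0], 0.9, array([0.5324, 0.1527, 0.036 ]))]
```

View pics/w8.png

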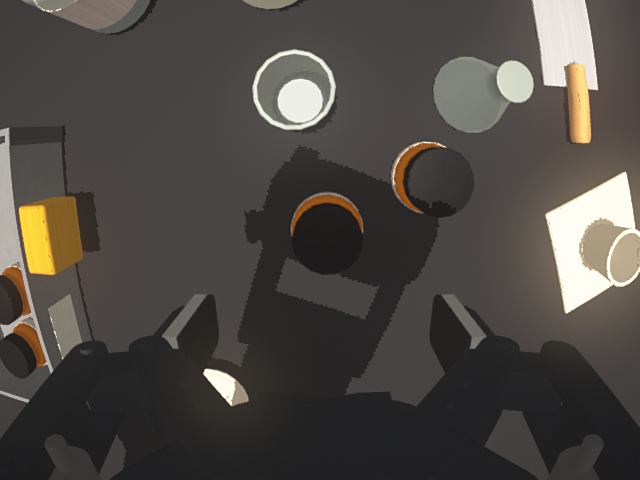

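The wrist view shows the target jar at (327,238) and the fourth jar knocked to (438,181), nearer the flask at (473,95). Measuring both.

```bash
python3 -c "
from h import *
for p in [(327,238),(438,181)]: print(p,at_z('wrist',p,.048).round(4))
print('flask rim', at_z('wrist',(515,81),.08).round(4), at_z('wrist',(473,97),.0).round(4), 'beaker',at_z('wrist',(294,90),.065).round(4))
"
```

```text
(327, 238) [ 0.5483 -0.1552  0.048 ]
(438, 181) [ 0.5769 -0.2336  0.048 ]
flask rim [ 0.6378 -0.2814  0.08  ] [ 0.6357 -0.2861  0.    ] beaker [ 0.6446 -0.1487  0.065 ]
```

drive_tool --pt "0.1 0.1 0.9" --pt "0 0 1" --pt "0 0 1" --pt "0 0 1" --pt "0 0 1" --pt "0 0 0.8" --pt "0 0 0.5" --pt "0 0 0" --pt "0 0 0" --turn '[0, 0, 0, 0, 0, 0, 0, 0, 0]' --jaw 0.15

```text
clock: 54.6
eef_pos: [0.548, -0.1556, 0.0211]
orientation: [3.134, -0.217, 0.002]
wrist_force: [0.6, 0.7, 1.0]
opening: 0.851
```

drive_tool --pt "0 0 0" --pt "0 0 0" --pt "0 0 0" --pt "0 0 0" --pt "0 0 0" --pt "0 0 0" --turn '[0, 0, 0, 0, 0, 0]' --jaw 1

```text
clock: 55.35
eef_pos: [0.548, -0.1556, 0.0214]
orientation: [3.134, -0.217, 0.002]
wrist_force: [-0.5, 0.5, 5.4]
opening: 0.544
```

drive_tool --pt "0 0 -0.6" --pt "0 0 -1" --pt "0 0 -1" --pt "0 0 -1" --pt "0 0 -1" --pt "0 0 -1" --pt "0 -1 0" --pt "0 -1 0" --pt "0 -1 0" --pt "0 -1 0" --pt "0 -1 0" --pt "0 -1 0" --turn '[0, 0, 0, 0, 0, 0, 0, 0, 0, 0, 0, 0]'

```text
clock: 56.85
eef_pos: [0.5643, -0.0351, 0.1324]
orientation: [-3.134, 0.217, 0.0]
wrist_force: [-0.2, -0.1, -2.0]
opening: 0.545
```

```bash
python3 -c "
from h import *
go(*local(0.0,-.034,.13))
"
```

```text
t 56.85 eef [ 0.5643 -0.0351  0.1324] yaw -0.138 F [-0.2 -0.1 -2. ] open 0.545 tilt [-1.e-04 -0.e+00 -1.e+00]
units [ -0.19 -10.08   0.12]
```

drive_tool --pt "-0.1 -1 0" --pt "-0.1 -1 0" --pt "0 -1 0" --pt "0 -1 0" --pt "0 -1 0" --pt "0 -1 0" --pt "0 -1 0" --pt "0 -1 0" --pt "0 -1 0" --pt "0 -0.9 0" --pt "0 0 0" --pt "0 0 0" --turn '[0, 0, 0, 0, 0, 0, 0, 0, 0, 0, 0, 0]'

```text
clock: 58.35
eef_pos: [0.5875, 0.1597, 0.1325]
orientation: [3.134, -0.217, -0.0]
wrist_force: [0.6, 0.4, -1.3]
opening: 0.543
```

drive_tool --pt "0 0 0.6" --pt "0 0 1" --pt "0 0 1" --pt "0 0 1" --pt "0 0 1" --pt "0 0 0.6" --pt "0 0 0" --pt "0 0 0.1" --pt "0 0 0" --turn '[0, 0, 0, 0, 0, 0, 0, 0, 0]'

```text
clock: 59.48
eef_pos: [0.5875, 0.16, 0.0266]
orientation: [-3.134, 0.217, -0.0]
wrist_force: [-0.3, -1.0, -0.9]
opening: 0.544
```

```bash
python3 -c "
from h import *
go(*local(0.0,-.034,.026))
"
```

```text
t 59.48 eef [0.5875 0.16   0.0266] yaw -0.138 F [-0.3 -1.  -0.9] open 0.544 tilt [ 2.e-04 -0.e+00 -1.e+00]
units [ 0.01 -0.25  0.03]
```

drive_tool --pt "0 0 0.07" --pt "0 0 0" --turn '[0, 0]'

```text
clock: 59.72
eef_pos: [0.5877, 0.1601, 0.0264]
orientation: [-3.134, 0.217, -0.002]
wrist_force: [-4.4, -0.5, 8.1]
opening: 0.551
```

drive_tool --pt "0 0 0" --pt "0 0 0" --pt "0 0 0" --pt "0 0 0" --turn '[0, 0, 0, 0]' --jaw 0.3

```text
clock: 60.22
eef_pos: [0.5875, 0.1601, 0.025]
orientation: [3.134, -0.217, -0.0]
wrist_force: [-0.1, -0.3, 0.4]
opening: 0.699
```

drive_tool --pt "0 0 -0.5" --pt "0 0 -1" --pt "0 0 -1" --pt "0 0 -1" --pt "0 0 -1" --pt "0 0 -1" --pt "0 0.5 -0.5" --pt "0 1 0" --pt "0 1 0" --pt "0 1 0" --pt "0 1 0" --pt "0 1 0" --turn '[0, 0, 0, 0, 0, 0, 0, 0, 0, 0, 0, 0]'

```text
clock: 61.72
eef_pos: [0.5721, 0.0496, 0.145]
orientation: [-3.134, 0.217, 0.0]
wrist_force: [-0.0, 0.0, 0.1]
opening: 0.701
```

```bash
python3 -c "
from h import *
go(.577,-.2336,.143)
"
```

```text
t 61.73 eef [0.5721 0.0496 0.145 ] yaw -0.138 F [-0.   0.   0.1] open 0.701 tilt [-2.e-04 -0.e+00 -1.e+00]
units [ 2.2  13.99  0.1 ]
```

drive_tool --pt "0.2 1 0" --pt "0.2 1 0" --pt "0.2 1 0" --pt "0.2 1 0" --pt "0.2 1 0" --pt "0.2 1 0" --pt "0.2 1 0" --pt "0.2 1 0" --pt "0.2 1 0" --pt "0.2 1 0" --pt "0.2 1 0" --pt "0 1 0" --turn '[0, 0, 0, 0, 0, 0, 0, 0, 0, 0, 0, 0]' --jaw 0

```text
clock: 63.22
eef_pos: [0.5828, -0.194, 0.145]
orientation: [-3.134, 0.217, -0.0]
wrist_force: [0.3, 0.5, -0.1]
opening: 1.006
```

drive_tool --pt "0 1 0" --pt "0 1 0" --pt "0 0 0" --turn '[0, 0, 0]'

```text
clock: 63.6
eef_pos: [0.577, -0.2338, 0.145]
orientation: [3.134, -0.22, 0.0]
wrist_force: [0.2, 0.1, -0.5]
opening: 1.001
```

```bash
python3 -c "
from h import *
go(.577,-.2336,.021)
caps('w9.png')
"
```

```text
t 63.6 eef [ 0.577  -0.2338  0.145 ] yaw -0.14 F [ 0.2  0.1 -0.5] open 1.001 tilt [ 0.e+00  1.e-04 -1.e+00]
units [-0.   -0.01  6.2 ]
amber (0, 244, 36, 56) [0.584 0.066 0.03 ]
amber (293, 197, 72, 40) [ 0.59  -0.238  0.03 ]
amber (493, 99, 26, 87) [ 0.629 -0.377  0.03 ]
net [499.8, 98.3] 0.73 [ 0.6632 -0.378   0.024 ]
box [([147.9, 35.0, 141.6, 69.9], 0.36, array([ 0.7456, -0.1265,  0.036 ]))]
```

Amber patch (293,197,72,40) matches the earlier centred views. Grasping the last jar.

drive_tool --pt "0 0 0.9" --pt "0 0 1" --pt "0 0 1" --pt "0 0 1" --pt "0 0 1" --pt "0 0 0.8" --pt "0 0 0.5" --pt "0 0 0" --pt "0 0 0" --turn '[0, 0, 0, 0, 0, 0, 0, 0, 0]' --jaw 0.1

```text
clock: 64.88
eef_pos: [0.5777, -0.2324, 0.0218]
orientation: [3.134, -0.217, 0.002]
wrist_force: [0.5, -0.1, 0.6]
opening: 0.901
```

drive_tool --pt "0 0 0" --pt "0 0 0" --pt "0 0 0" --pt "0 0 0" --pt "0 0 0" --pt "0 0 0" --turn '[0, 0, 0, 0, 0, 0]' --jaw 1

```text
clock: 65.62
eef_pos: [0.5778, -0.2326, 0.0221]
orientation: [3.133, -0.217, 0.002]
wrist_force: [-0.5, 0.9, 6.4]
opening: 0.539
```

drive_tool --pt "0 0 -0.6" --pt "0 0 -1" --pt "0 0 -1" --pt "0 0 -1" --pt "0 0 -1" --pt "0 0 -1" --pt "0 -1 0" --pt "0 -1 0" --pt "0 -1 0" --pt "0 -1 0" --pt "0 -1 0" --pt "0 -1 0" --turn '[0, 0, 0, 0, 0, 0, 0, 0, 0, 0, 0, 0]'

```text
clock: 67.12
eef_pos: [0.594, -0.112, 0.133]
orientation: [-3.134, 0.217, 0.0]
wrist_force: [0.3, 0.1, -0.4]
opening: 0.545
```

```bash
python3 -c "
from h import *
go(*local(0.0,-.093,.13))
"
```

```text
t 67.12 eef [ 0.594 -0.112  0.133] yaw -0.138 F [ 0.3  0.1 -0.4] open 0.545 tilt [-2.e-04 -1.e-04 -1.e+00]
units [  0.76 -13.67   0.15]
```

drive_tool --pt "0 -1 0" --pt "0 -1 0" --pt "0 -1 0" --pt "0 -1 0" --pt "0.2 -1 0" --pt "0.2 -1 0" --pt "0.2 -1 0" --pt "0.1 -1 0" --pt "0.1 -1 0" --pt "0 -1 0" --pt "0 -1 0" --pt "0 -1 0" --turn '[0, 0, 0, 0, 0, 0, 0, 0, 0, 0, 0, 0]'

```text
clock: 68.62
eef_pos: [0.6429, 0.1234, 0.1332]
orientation: [3.134, -0.217, 0.0]
wrist_force: [-0.0, 0.2, -1.4]
opening: 0.546
```

drive_tool --pt "0 -1 0" --pt "0 -0.4 0" --pt "0 0 0" --pt "0 0 0.6" --turn '[0, 0, 0, 0]'

```text
clock: 69.12
eef_pos: [0.6471, 0.1493, 0.1215]
orientation: [-3.134, 0.218, -0.003]
wrist_force: [0.4, 0.3, -1.0]
opening: 0.54
```

```bash
python3 -c "
from h import *
go(*local(0.0,-.093,.027))
"
```

```text
t 69.12 eef [0.6471 0.1493 0.1215] yaw -0.139 F [ 0.4  0.3 -1. ] open 0.54 tilt [ 1.9e-03 -2.0e-04 -1.0e+00]
units [-0.08 -0.36  4.72]
```

drive_tool --pt "-0.1 -0.15 0.5" --pt "0 0 1" --pt "0 0 1" --pt "0 0 1" --pt "0 0 0.7" --pt "0 0 0.3" --pt "0 0 0" --pt "0 0 0.1" --pt "0 0 0" --turn '[0, 0, 0, 0, 0, 0, 0, 0, 0]'

```text
clock: 70.25
eef_pos: [0.6452, 0.1531, 0.0295]
orientation: [-3.134, 0.217, -0.001]
wrist_force: [0.1, 0.1, -0.4]
opening: 0.54
```

drive_tool --pt "0 0 0.07" --pt "0 0 0" --turn '[0, 0]'

```text
clock: 70.5
eef_pos: [0.645, 0.1531, 0.0277]
orientation: [3.134, -0.217, -0.0]
wrist_force: [-0.0, 0.8, -0.8]
opening: 0.541
```

drive_tool --pt "0 0 0.07" --pt "0 0 0" --turn '[0, 0]'

```text
clock: 70.75
eef_pos: [0.6452, 0.1531, 0.0271]
orientation: [-3.134, 0.217, -0.001]
wrist_force: [-2.1, -1.1, 4.8]
opening: 0.548
```

drive_tool --pt "0 0 0" --pt "0 0 0" --pt "0 0 0" --pt "0 0 0" --turn '[0, 0, 0, 0]' --jaw 0.3

```text
clock: 71.25
eef_pos: [0.6451, 0.1531, 0.0262]
orientation: [-3.134, 0.217, 0.0]
wrist_force: [0.5, -0.4, 0.1]
opening: 0.699
```

drive_tool --pt "0 0 -0.5" --pt "0 0 -1" --pt "0 0 -1" --pt "0 0 -1" --pt "0 0 -1" --pt "0 0 -1" --pt "0 0 -1" --pt "0 0.5 -1" --pt "-0.5 1 -1" --pt "-1 1 -1" --pt "-1 1 -1" --pt "-1 0.5 -1" --turn '[0, 0, 0, 0, 0, 0, 0, 0, 0, 0, 0, 0]'

```text
clock: 72.75
eef_pos: [0.5639, 0.0827, 0.2578]
orientation: [3.134, -0.218, 0.001]
wrist_force: [-0.7, 0.1, 0.2]
opening: 0.702
```

```bash
python3 -c "
from h import *
go(*local(.15,.05,.3))
snap('wrist','w10.png')
"
```

```text
t 72.75 eef [0.5639 0.0827 0.2578] yaw -0.139 F [-0.7  0.1  0.2] open 0.702 tilt [ 1.e-03  1.e-04 -1.e+00]
units [ -3.54 -11.75  -2.11]
```

View pics/w10.png

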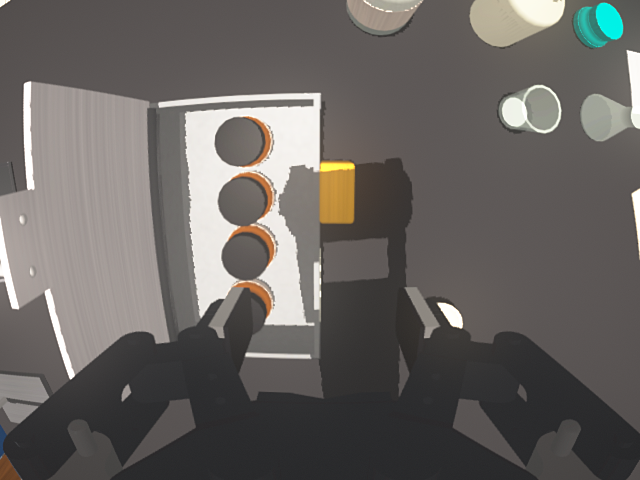

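All four jars stand upright in the box, with caps at (240,142), (242,200), (246,257) and (240,310). Next I'll go behind the lid with closed fingers.

drive_tool --pt "-1 0 -1" --pt "-1 0 -0.5" --pt "-1 -1 0" --pt "-0.5 -1 0" --pt "0 -1 0" --pt "0 -1 0" --pt "0 -1 0" --pt "0 -1 0" --pt "0 -1 0" --pt "0 -1 0" --pt "0 -1 0" --pt "0 -1 0" --turn '[0, 0, 0, 0, 0, 0, 0, 0, 0, 0, 0, 0]' --jaw 1

```text
clock: 74.3
eef_pos: [0.5231, 0.2926, 0.2863]
orientation: [3.134, -0.217, 0.0]
wrist_force: [1.4, 0.1, 0.5]
opening: 0.001
```

drive_tool --pt "0 -1 0" --pt "0 -0.8 0" --pt "0 0 0" --pt "0 0 0" --turn '[0, 0, 0, 0]'

```text
clock: 74.8
eef_pos: [0.5279, 0.3265, 0.2863]
orientation: [3.134, -0.217, -0.0]
wrist_force: [0.1, 0.6, 0.5]
opening: -0.002
```

```bash
python3 -c "
from h import *
go(*local(.14,.05,.205))
"
```

```text
t 74.8 eef [0.5279 0.3265 0.2863] yaw -0.138 F [0.1 0.6 0.5] open -0.002 tilt [-1.e-04  3.e-04 -1.e+00]
units [-0.07  0.57  4.07]
```

drive_tool --pt "0 0 1" --pt "0 0 1" --pt "0 0 1" --pt "0 0 1" --pt "0 0.5 0" --pt "0 0.6 0" --pt "0 0.7 0" --pt "0 0.7 0" --pt "0 0 0" --turn '[0, 0, 0, 0, 0, 0, 0, 0, 0]'

```text
clock: 75.92
eef_pos: [0.5211, 0.2762, 0.2068]
orientation: [-3.134, 0.219, -0.001]
wrist_force: [0.1, 0.2, 0.1]
opening: 0.001
```

drive_tool --pt "0 0.6 0.05" --pt "0 0.6 0.05" --pt "0 0.6 0.06" --pt "0 0 0" --turn '[0, 0, 0, 0]'

```text
clock: 76.42
eef_pos: [0.5159, 0.2406, 0.2029]
orientation: [3.133, -0.219, -0.001]
wrist_force: [-0.1, 0.2, 0.0]
opening: -0.001
```

```bash
python3 -c "
from h import *
go(*local(.063,.05,.202))
"
```

```text
t 76.42 eef [0.5159 0.2406 0.2029] yaw -0.139 F [-0.1  0.2  0. ] open -0.001 tilt [-7.e-04  8.e-04 -1.e+00]
units [-0.08  0.08  0.05]
```

Following the arc.

drive_tool --pt "0 0.95 0.37" --pt "0 0.95 0.37" --pt "0 0.78 0.63" --pt "0 0.78 0.63" --pt "0 0 0" --turn '[0, 0, 0, 0, 0]'

```text
clock: 77.05
eef_pos: [0.5061, 0.1725, 0.1625]
orientation: [3.133, -0.219, -0.003]
wrist_force: [-1.1, 1.0, 1.0]
opening: -0.001
```

drive_tool --pt "0 0.5 0.69" --pt "0 0.5 0.69" --pt "0 0.3 0.78" --pt "0 0.3 0.78" --pt "0 0 0" --turn '[0, 0, 0, 0, 0]'

```text
clock: 77.68
eef_pos: [0.502, 0.1417, 0.104]
orientation: [3.134, -0.217, -0.002]
wrist_force: [0.9, -0.3, 0.2]
opening: 0.005
```

```bash
python3 -c "
from h import *
go(*local(-.042,.05,.076))
"
```

```text
t 77.67 eef [0.502  0.1417 0.104 ] yaw -0.138 F [ 0.9 -0.3  0.2] open 0.005 tilt [-1.3e-03  3.0e-04 -1.0e+00]
units [-0.09  0.34  1.4 ]
```

drive_tool --pt "0 0.1 0.5" --pt "0 0.1 0.5" --pt "0 0 0.3" --pt "0 0 0" --turn '[0, 0, 0, 0]'

```text
clock: 78.18
eef_pos: [0.5014, 0.1375, 0.0779]
orientation: [3.134, -0.217, -0.001]
wrist_force: [-0.5, 0.7, -0.8]
opening: 0.002
```

drive_tool --pt "0 0 0.2" --pt "0 0 0.1" --pt "0 0 0" --turn '[0, 0, 0]'

```text
clock: 78.55
eef_pos: [0.502, 0.1376, 0.0758]
orientation: [-3.134, 0.216, -0.006]
wrist_force: [-11.2, -1.1, 34.1]
opening: 0.003
```

drive_tool --pt "0 0 0.1" --pt "0 0 0.1" --pt "0 0 0" --turn '[0, 0, 0]'

```text
clock: 78.92
eef_pos: [0.5022, 0.1376, 0.0754]
orientation: [3.134, -0.215, 0.011]
wrist_force: [-23.6, -2.9, 72.1]
opening: 0.002
```

The lid is firmly shut, with the tip stopped at z = 0.0755. Lifting and moving to the shackle.

drive_tool --pt "0 0 -0.5" --pt "0 0 -1" --pt "0 0 -1" --pt "0 0 -1" --pt "0 0 0" --turn '[0, 0, 0, 0, 0]'

```text
clock: 79.55
eef_pos: [0.5022, 0.1376, 0.1394]
orientation: [-3.134, 0.217, -0.005]
wrist_force: [0.5, -0.7, -0.8]
opening: -0.001
```

```bash
python3 -c "
from h import *
go(*local(-.096,-.04,.125))
snap('wrist','w11.png')
r=bot.place_of('shackle_top','wrist');print([(x['pixel'],x['confidence'],at_z('wrist',x['pixel'],.11)) for x in r],local(-.096,-.04,.11))
"
```

```text
t 79.55 eef [0.5022 0.1376 0.1394] yaw -0.138 F [ 0.5 -0.7 -0.8] open -0.001 tilt [ 3.1e-03 -6.0e-04 -1.0e+00]
units [4.36 2.85 0.73]
[([443.1, 99.3], 0.96, array([0.58025573, 0.0703299 , 0.11      ]))] [0.58079564 0.06910141 0.11      ]
```

View pics/w11.png

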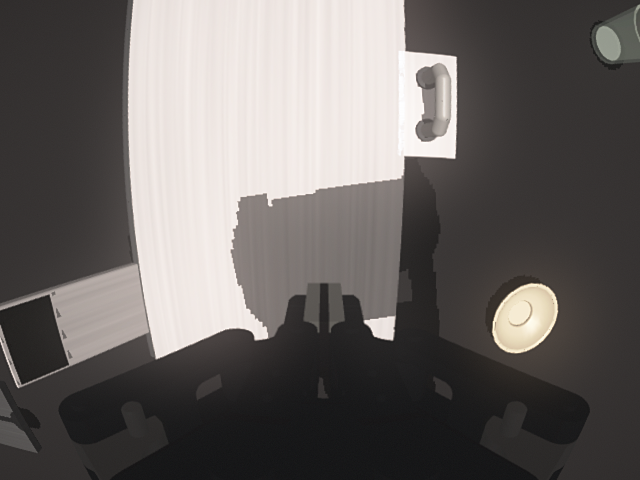

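The lid is shut flat and the shackle stands up at (441,100), which agrees with the fit to 1.5 mm. Pressing it.

drive_tool --pt "1 0.7 0" --pt "1 0.7 0" --pt "1 0.7 0" --pt "1 0.7 0" --pt "0.35 0 0" --pt "0 0 0.7" --pt "0 0 0.5" --pt "0 0 0" --turn '[0, 0, 0, 0, 0, 0, 0, 0]'

```text
clock: 80.65
eef_pos: [0.5791, 0.0705, 0.1131]
orientation: [-3.134, 0.216, 0.004]
wrist_force: [0.4, 0.2, -0.8]
opening: -0.001
```

drive_tool --pt "0 0 0.2" --pt "0 0 0.2" --pt "0 0 0.2" --pt "0 0 0" --turn '[0, 0, 0, 0]'

```text
clock: 81.15
eef_pos: [0.5801, 0.0701, 0.1025]
orientation: [-3.134, 0.217, -0.001]
wrist_force: [-0.1, 0.6, 2.0]
opening: -0.002
```

```bash
python3 -c "
from h import *
go(*local(-.096,-.04,.092))
"
```

```text
t 81.15 eef [0.5801 0.0701 0.1025] yaw -0.138 F [-0.1  0.6  2. ] open -0.002 tilt [ 7.e-04 -2.e-04 -1.e+00]
units [0.04 0.05 0.53]
```

drive_tool --pt "0 0 0.2" --pt "0 0 0.2" --pt "0 0 0" --turn '[0, 0, 0]'

```text
clock: 81.53
eef_pos: [0.5802, 0.0701, 0.0946]
orientation: [-3.134, 0.217, -0.001]
wrist_force: [-1.6, 0.6, 5.7]
opening: 0.002
```

drive_tool --pt "0 0 0.15" --pt "0 0 0" --turn '[0, 0]'

```text
clock: 81.78
eef_pos: [0.5802, 0.0701, 0.0919]
orientation: [-3.134, 0.217, -0.001]
wrist_force: [-0.9, 0.6, 5.3]
opening: -0.001
```

drive_tool --pt "0 0 0.15" --pt "0 0 0" --turn '[0, 0]'

```text
clock: 82.02
eef_pos: [0.5805, 0.0701, 0.0913]
orientation: [3.134, -0.216, 0.005]
wrist_force: [-7.9, 0.3, 24.4]
opening: -0.003
```

It has reached the stop. Lifting off to check.

drive_tool --pt "0 0 -0.5" --pt "0 0 -1" --pt "0 0 -1" --pt "0 0 -1" --pt "-1 0.5 -1" --pt "-1 1 -1" --pt "-1 1 -1" --pt "-1 1 -0.5" --pt "-1 1 0" --pt "0 1 0" --pt "0 1 0" --pt "0 0 0" --turn '[0, 0, 0, 0, 0, 0, 0, 0, 0, 0, 0, 0]'

```text
clock: 83.52
eef_pos: [0.4629, -0.0457, 0.2281]
orientation: [3.134, -0.22, -0.001]
wrist_force: [0.3, 0.5, -0.8]
opening: 0.002
```

```bash
python3 -c "
from h import *
go(.5,0,.2)
a=bot.read_camera('scene')[:,:,::-1]; a0=cv2.imread('pics/a_scene.png')
t=bot.read_camera('top')[:,:,::-1]
w=bot.read_camera('wrist')[:,:,::-1]
f=lambda i,x0,y0,x1,y1,s:cv2.resize(i[y0:y1,x0:x1],None,fx=s,fy=s,interpolation=cv2.INTER_CUBIC)
A=f(a,340,240,440,315,4);B=f(a0,340,240,440,315,4);C=f(t,130,130,530,330,1);D=f(w,0,0,640,480,.625)
out=np.zeros((600,800,3),np.uint8);out[:300,:400]=B;out[:300,400:]=A;out[300:500,:400]=C;out[300:600,400:]=D
cv2.imwrite('pics/fin.png',out)
"
```

```text
t 83.53 eef [ 0.4629 -0.0457  0.2281] yaw -0.14 F [ 0.3  0.5 -0.8] open 0.002 tilt [-4.e-04  0.e+00 -1.e+00]
units [ 1.52 -2.52  1.41]
```

View pics/fin.png

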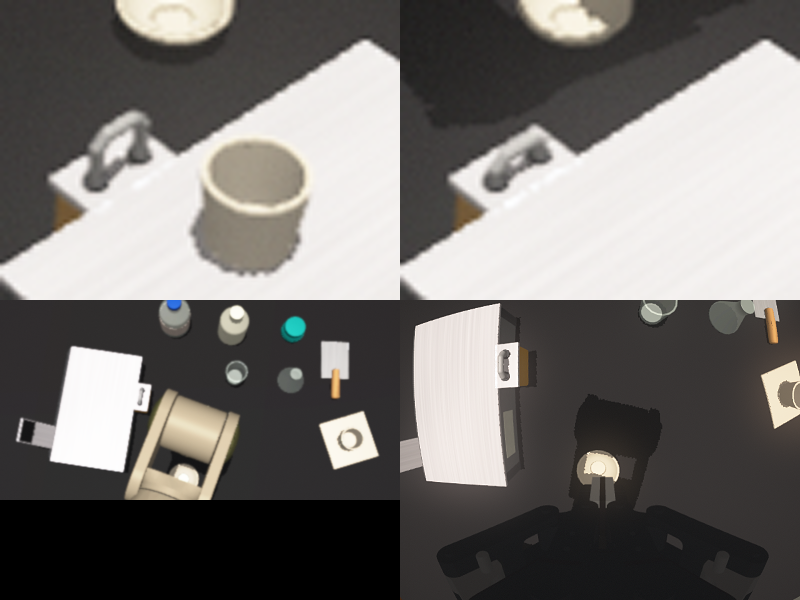

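The final picture shows the lid flat and the shackle down at (515,160), against (120,145) when it was up. The cup is on the tile at (350,438), the arm touches nothing, and the bystanders have not moved. Handing in.

```bash
python3 -c "
from workcell import bot
print(bot.hand_in())"
```

```text
the job is handed in; nothing more can be done
None
```

I finished the whole job in the order asked and handed it in at about 84 s on the robot's clock. The cup is on the white tile, all four amber jars stand in the box, the lid is shut and the shackle is locked. I left the turquoise look-alike and the other glassware and tools alone.

**What the last checks showed:**
- **Jars:** the picture just before closing showed all four upright inside.
- **Lid and shackle:** the shackle was pressed to its stop (tip at z 0.091 m, about 24 N). After I lifted off, the final picture showed it still down and the lid flat.
- **Surroundings:** the cup stands on the tile, the other things look undisturbed, and the arm is clear of everything.

**What did not go cleanly:**
- **Knocked jar:** one jar was pushed about 5 cm aside during the run. I measured it again and picked it up from its new place.
- **Side contact:** while I set the first jar, the gripper rubbed the hinge side at about 9 N, so I moved that jar towards the front.
- **Hard closing push:** the fingertips pressed the shut lid with 72 N down (about 76 N in all), more than needed. That is below the 120 N wrist limit. The 40 N limit is for the arm and the gripper's body; I assumed it does not cover the fingertips.
- **Network misses:** the detection network sometimes missed jars and once pointed at something else, so I checked positions by colour and geometry.

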